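# Unstack the vial racks and set each in its own spill tray

### The arm

A 6-joint arm with a two-finger parallel gripper is mounted at the origin on the work surface. World frame = base frame: x ahead of the robot, y to its left, z up, the work surface at z = 0. Lengths are in mm, angles in rad, forces in N, time in s.
With the tool pointing down it reaches from about 275 to 750 mm from the base axis. Payload 10.2 kg.
Tool frame: the origin (TCP) lies between the finger pads; the fingertips stand 17 mm ahead of it and the grasp point (between the pads) lies 2 mm behind it; y points along the fingers, x is the direction in which the jaws open and shut, and the axes are right-handed (so a half turn about y gives the same grasp; the last joint's range is limited). The gripper opens to 85 mm and grips with 20 to 120 N. Pads are 22 mm wide; open, the fingers measure 114 mm over their backs; the gripper's body (76 mm by 85 mm) begins 54 mm behind the grasp point. The pads swing forward as they close: fully open they stand 13 mm farther back than shut.
Start: joints at [1.037, 0.313, 1.498, -0, 1.331, -0.223], TCP at [160.569, 499.849, 248.294] pointing down, gripper open.
Joint ranges: [-2.94, 2.94], [-0.97, 2.17], [0.19, 2.56], [-1.23, 4.37], [0.02, 3.11], [-2.88, 2.88]. Speed limits (rad/s): [2.39, 2.39, 3.01, 3.14, 3.14, 3.14].

### API

Orientations are given as a unit quaternion [w, x, y, z].
In Python, from rig import ctrl gives the robot as it stands.
- The arm moves only by the tool jog_arm, never from a script. Its argument "targets" is a list of rows, each an object with "offset": the shift along the tool's x, y, z in m, a list of three; "yaw": the turn about the tool's y in rad. In form: [{"offset": [dx, dy, dz], "yaw": yaw}, ...]. A call has 1 to 12 rows; each row is the pose to reach, as a shift and turn from the pose measured when the call began, along the tool's axes at that moment; what a row does not reach only later rows make up. A row lasts 1/12 s, in which the tool goes at most 41.7 mm and 7.16 degrees, less where a joint would pass 70% of its speed; a pose out of reach is approached as far as the arm can. A call with a gripper value outside its range is refused whole. "fingers" is the finger opening in m, from 0 to 0.0854, set as the call begins (left out, the last holds). The fingers move at their own pace and stop on an object; "grip_force" is the grip in N (left out, the last holds). Time passes only in rows, so rows that repeat a pose let the fingers close. It gives the time, the measured TCP pose, the force and the opening at its end, in the units of the state.
- ctrl.sense(): the state, without advancing time (a new reading comes with each control period).
- ctrl.capture(name): name is "side" or "top"; returns a dict with "img" (400x640x3 uint8, red, green, blue), "intrinsics" (3x3 intrinsics, pixels), "T" (4x4, takes a point from camera to world coordinates). Camera axes: x right, y up, looking along -z (the intrinsics and any distortion apply to the point x, -y, -z); pixel columns grow to the right and rows downward; lengths in mm; the calibration is good to about 2 mm. A picture is of the moment at which its call begins. There is no depth.
- ctrl.finish_job(): hands the job in, once; it reports no verdict.
Trained networks look in the newest picture that a camera, given by its name, has taken for a name from the list of things; names that differ only in an ending like _2 or _b are one class to them, and where a whole thing is asked for, a point or a joint stands for the part that bears it (a point fixed in the world has none). Each returns a list of dicts, best first, with "score" (0 to 1); they miss things now and then, are a little off and sometimes report something else, mostly with a low value. They report only what shows in the picture. A call takes as long as a camera call. They do not tell look-alikes from the thing itself.
- ctrl.boxes_of(camera, target): "box" ([left, top, right, bottom] in pixels, round what is visible of it).
- ctrl.regions_of(camera, target): "region" (400x640 bool, what is visible of it) and "box" ([left, top, right, bottom] in pixels, round what is visible of it).
The state is a dict: "time_s": time; "joints": joint angles; "dq": joint speeds; "tau": joint torques, N m; "eef_pos": TCP position; "ee_rot": TCP orientation; "force": force on the tool from outside, world axes, zero at the start; "wrist_torque": the same for the moment, N m; "grip_width": opening from 0.0 (shut) to 1.0 (fully open).
Only numpy, scipy, OpenCV 4.12 (cv2) and the standard library are available. Lean on these libraries where they do the work, as an engineer would, in place of code of your own. Each camera call takes 0.05 s, during which the arm holds its last target.

### The job

The washed vial racks have come back in one stack, largest at the bottom. Take the stack apart and set each of the four racks flat inside the spill tray of its own size, put down and not dropped, ready for filling. Leave the two capped vials that stand among the trays where they are.

Things in the scene. Friction and masses are not known exactly. Their poses are not given: they have to be found in the camera images.
- rack_s: The small vial rack, on top of the stack at the start: a solid white plastic block 64 mm long (its x), 34 mm wide (its y) and 26 mm high (z), with two rows of four 10.5 mm holes in its top, under 0.3 kg. Origin at the centre of its underside. It stands loosely and a little askew on the next larger one, whose edges show all round it.
- rack_m: The medium vial rack, third from the table in the stack, under the small one at the start: a solid white plastic block 90 mm long (its x), 46 mm wide (its y) and 28 mm high (z), with two rows of three 19 mm holes in its top, under 0.3 kg. Origin at the centre of its underside. It stands loosely and a little askew on the next larger one, whose edges show all round it.
- rack_l: The large vial rack, second from the table, under the medium one at the start: a solid white plastic block 114 mm long (its x), 56 mm wide (its y) and 30 mm high (z), with three rows of six 15.5 mm holes in its top, under 0.3 kg. Origin at the centre of its underside. It stands loosely and a little askew on the next larger one, whose edges show all round it.
- rack_xl: The largest vial rack, at the bottom of the stack, on the table at the start: a solid white plastic block 148 mm long (its x), 66 mm wide (its y) and 32 mm high (z), with two rows of four 25 mm holes in its top, under 0.3 kg. Origin at the centre of its underside.
- tray_s: Spill tray for the small rack, fixed to the table: shallow open stainless tray, inside 80 mm long (its x) by 50 mm wide (its y), 8 mm of room round the rack. Floor 2 mm above the table; walls 2 mm thick, 10 mm high from the table, with a bright flat flange turned outwards at the top (14 mm from the inner face at the ends, 7 mm at the sides). Origin at the centre of its underside.
- tray_m: Spill tray for the medium rack, fixed to the table: shallow open stainless tray, inside 106 mm long (its x) by 62 mm wide (its y), 8 mm of room round the rack. Floor 2 mm above the table; walls 2 mm thick, 10 mm high from the table, with a bright flat flange turned outwards at the top (14 mm from the inner face at the ends, 7 mm at the sides). Origin at the centre of its underside.
- tray_l: Spill tray for the large rack, fixed to the table: shallow open stainless tray, inside 130 mm long (its x) by 72 mm wide (its y), 8 mm of room round the rack. Floor 2 mm above the table; walls 2 mm thick, 10 mm high from the table, with a bright flat flange turned outwards at the top (14 mm from the inner face at the ends, 7 mm at the sides). Origin at the centre of its underside.
- tray_xl: Spill tray for the largest rack, fixed to the table: shallow open stainless tray, inside 164 mm long (its x) by 82 mm wide (its y), 8 mm of room round the rack. Floor 2 mm above the table; walls 2 mm thick, 10 mm high from the table, with a bright flat flange turned outwards at the top (14 mm from the inner face at the ends, 7 mm at the sides). Origin at the centre of its underside.
- vial_left: Capped glass vial with a purple cap, 24 mm across and 47 mm high, standing loose on the table to the robot's left (+y) among the trays; not part of the job. Origin at the centre of its underside, z up the vial.
- vial_right: Capped glass vial with a purple cap, 24 mm across and 47 mm high, standing loose on the table to the robot's right (-y) among the trays; not part of the job. Origin at the centre of its underside, z up the vial.
Not all that is in view belongs to the job. Leave any blue or yellow look-alike of the tray_s alone.

How it is judged (in metres and radians):
At the end, for the whole second after the job is handed in: Every rack flat on the floor of its own tray: centres within 13 mm, underside under 4.5 mm above the tray's, tilt under 0.05 rad, long sides within 0.3 rad either way round, released, at rest. Both vials upright within 20 mm of their start (horizontal distance between rack_s and tray_s below 0.013 m and z of rack_s in the frame of tray_s below 0.0045 m and angle between each of rack_s, rack_m, rack_l, rack_xl's own z axis and vertical below 0.05 rad and angle between the x axis of rack_s and the x axis of tray_s, either way round below 0.3 rad and linear speed of each of rack_s, rack_m, rack_l, rack_xl below 0.02 m/s and contact force between the fingers and rack_s below 0.5 N and horizontal distance between rack_m and tray_m below 0.013 m and z of rack_m in the frame of tray_m below 0.0045 m and angle between the x axis of rack_m and the x axis of tray_m, either way round below 0.3 rad and contact force between the fingers and rack_m below 0.5 N and horizontal distance between rack_l and tray_l below 0.013 m and z of rack_l in the frame of tray_l below 0.0045 m and angle between the x axis of rack_l and the x axis of tray_l, either way round below 0.3 rad and contact force between the fingers and rack_l below 0.5 N and horizontal distance between rack_xl and tray_xl below 0.013 m and z of rack_xl in the frame of tray_xl below 0.0045 m and angle between the x axis of rack_xl and the x axis of tray_xl, either way round below 0.3 rad and contact force between the fingers and rack_xl below 0.5 N and distance of each of vial_left, vial_right from where it was at the start of the episode below 0.02 m and angle between each of vial_left, vial_right's own z axis and vertical below 0.2 rad); the robot touches nothing.
It fails at once if a rack is dropped or thrown: it moves faster than 0.7 m/s while the fingers do not hold it ((linear speed of rack_s above 0.7 m/s and contact force between the fingers and rack_s below 0.1 N) or (linear speed of rack_m above 0.7 m/s and contact force between the fingers and rack_m below 0.1 N) or (linear speed of rack_l above 0.7 m/s and contact force between the fingers and rack_l below 0.1 N) or (linear speed of rack_xl above 0.7 m/s and contact force between the fingers and rack_xl below 0.1 N)).
It fails at once if the left vial is pushed more than 20 mm or tipped (distance of vial_left from where it was at the start of the episode above 0.02 m or angle between vial_left's own z axis and vertical above 0.35 rad).
It fails at once if the right vial is pushed more than 20 mm or tipped (distance of vial_right from where it was at the start of the episode above 0.02 m or angle between vial_right's own z axis and vertical above 0.35 rad).
It also fails if it takes over 131 s, if anything falls off the work surface, if the arm or the gripper's body presses on something with over 40 N, if the wrist force passes 120 N, or if a joint passes its speed limit or range.

## Working session

There is one attempt and no reset: what is moved stays moved. The work goes in short steps, Python scripts to look and compute and a tool call to move; the robot and the scene stay as the last step left them, time stands still between calls to the robot, and variables do not carry over. Pictures are saved under pics/ and viewed, and the job is handed in when it is done.

Besides the shell and the picture viewer there is one more tool, called after "Request:" as name([rows], argument=value, ...), one row to a line, values as JSON. jog_arm: Moves the arm, as the interface text tells. Its arguments: {"type":"object","properties":{"targets":{"type":"array"},"fingers":{"type":"number"},"grip_force":{"type":"number"}},"required":["targets"]}

```bash
ls -la; mkdir -p pics; cat > h.py <<'E'
import numpy as np, cv2, json
from rig import ctrl
def shot(cam,name):
    d=ctrl.capture(cam); cv2.imwrite(f'pics/{name}.png',cv2.cvtColor(np.asarray(d['img']),cv2.COLOR_RGB2BGR)); return d
def ray(d,u,v):
    K=np.array(d['intrinsics']);T=np.array(d['T'])
    p=np.linalg.solve(K,np.array([u,v,1.0])); p=np.array([p[0],-p[1],-p[2]])
    return T[:3,3],T[:3,:3]@p
def toz(d,u,v,z):
    o,r=ray(d,u,v); return o+r*(z-o[2])/r[2]
def proj(d,P):
    K=np.array(d['intrinsics']);T=np.array(d['T'])
    c=np.linalg.inv(T)@np.append(P,1.0); q=K@np.array([c[0],-c[1],-c[2]]); return q[:2]/q[2]
E
python3 - <<'E'
from h import *
for c in('top','side'):
    d=shot(c,c+'0'); print(c,d.keys(),np.round(d['T'],3).tolist(),np.array(d['intrinsics']).tolist())
    for t in['rack_s','rack_m','rack_l','rack_xl','tray_s','tray_m','tray_l','tray_xl','vial_left']:
        print(t,[(np.round(b['box']).tolist(),round(b['score'],2)) for b in ctrl.boxes_of(c,t)])
print(ctrl.sense())
E
```

```text
total 12
drwxr-xr-x  3 agent agent 4096 Dec  7 06:44 .
drwxr-xr-x 23 root  root  4096 Dec  7 06:44 ..
drwxr-xr-x  2 agent agent 4096 Dec  7 06:44 pics
top dict_keys(['img', 'intrinsics', 'T']) [[0.014, 0.995, -0.1, 326.48], [-1.0, 0.013, -0.007, -44.124], [-0.006, 0.1, 0.995, 1322.719], [0.0, 0.0, 0.0, 1.0]] [[406.007440290114, 0.0, 318.05556166065116], [0.0, 406.007440290114, 198.4157751113694], [0.0, 0.0, 1.0]]
rack_s [([229.0, 139.0, 251.0, 168.0], 0.79), ([233.0, 138.0, 250.0, 160.0], 0.7), ([232.0, 145.0, 255.0, 167.0], 0.54)]
rack_m [([229.0, 139.0, 251.0, 168.0], 0.79), ([233.0, 138.0, 250.0, 160.0], 0.7), ([232.0, 145.0, 255.0, 167.0], 0.54)]
rack_l [([229.0, 139.0, 251.0, 168.0], 0.79), ([233.0, 138.0, 250.0, 160.0], 0.7), ([232.0, 145.0, 255.0, 167.0], 0.54)]
rack_xl [([232.0, 128.0, 258.0, 176.0], 0.9)]
tray_s [([361.0, 138.0, 382.0, 179.0], 0.73), ([408.0, 193.0, 437.0, 232.0], 0.72), ([294.0, 160.0, 330.0, 211.0], 0.72), ([405.0, 259.0, 431.0, 291.0], 0.68), ([440.0, 108.0, 467.0, 140.0], 0.58)]
tray_m [([361.0, 138.0, 382.0, 179.0], 0.73), ([408.0, 193.0, 437.0, 232.0],
[... 1672 characters left out ...]
left [([286.0, 161.0, 291.0, 179.0], 0.62)]
{'time_s': 1.0, 'joints': array([ 1.03660893e+00,  3.12895891e-01,  1.49771780e+00,  1.51878760e-05,
        1.33102204e+00, -2.23391353e-01]), 'dq': array([ 0.0011235 ,  0.00068491, -0.00160322,  0.00081665,  0.00147833,
       -0.00101995]), 'tau': array([-1.09521434e-04, -4.12178457e+01, -2.59896737e+01, -1.88784579e-04,
        6.07195434e-04,  1.65887752e-06]), 'eef_pos': array([160.55495631, 499.84184231, 248.28957122]), 'ee_rot': array([-0.57136119,  0.57136365,  0.41657125, -0.41660336]), 'force': array([ 0.11092818, -0.06325253, -0.27067564]), 'wrist_torque': array([ 0.01677709,  0.00719844, -0.01131123]), 'grip_width': 1.0024017695781018}
```

View images.

```bash
python3 - <<'E'
import cv2
from scipy.spatial.transform import Rotation as R
a=cv2.imread('pics/top0.png')[85:310,160:490]; cv2.imwrite('pics/top0c.png',cv2.resize(a,(792,540),interpolation=cv2.INTER_CUBIC))
b=cv2.imread('pics/side0.png')[100:360,160:520]; cv2.imwrite('pics/side0c.png',cv2.resize(b,(792,572),interpolation=cv2.INTER_CUBIC))
print(R.from_quat([-0.57136119,0.57136365,0.41657125,-0.41660336],scalar_first=True).as_matrix().round(3))
E
```

```text
[[ 0.306 -0.    -0.952]
 [ 0.952 -0.     0.306]
 [-0.    -1.     0.   ]]
```

View pics/top0c.png

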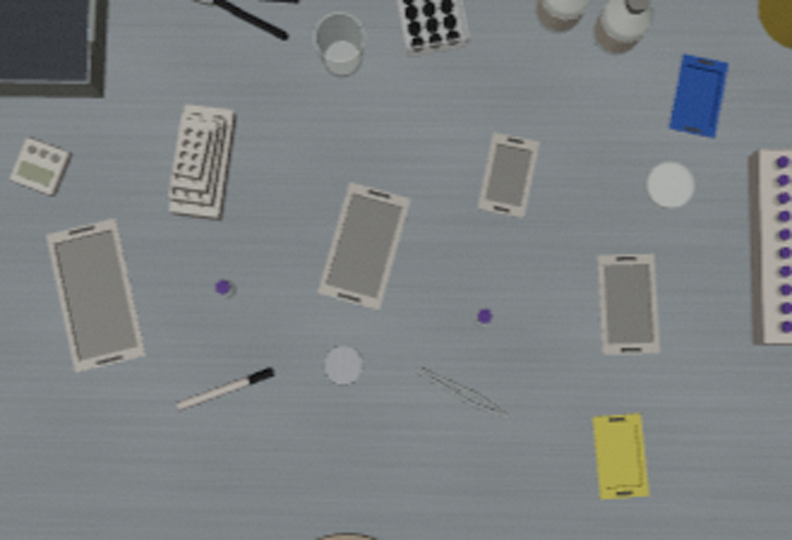

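View pics/side0c.png

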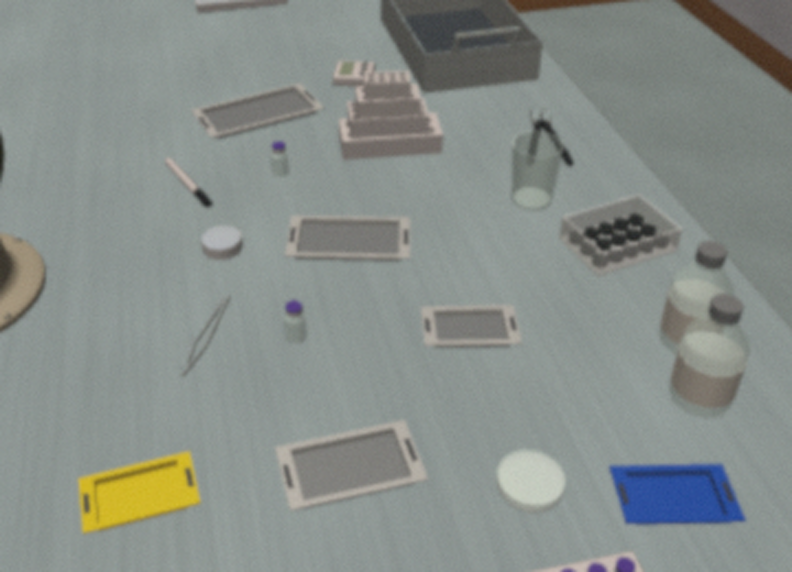

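```bash
cat >> h.py <<'E'
from scipy.optimize import minimize
import os
DIM={'rack_s':(64,34,26),'rack_m':(90,46,28),'rack_l':(114,56,30),'rack_xl':(148,66,32)}
Z0={'rack_s':90,'rack_m':62,'rack_l':32,'rack_xl':0}
FL={'tray_s':(108,64),'tray_m':(134,76),'tray_l':(158,86),'tray_xl':(192,96)}
def hull(r):
    r=r.astype(np.uint8); n,l,s,_=cv2.connectedComponentsWithStats(r)
    k=1+np.argmax(s[1:,4]); ys,xs=np.nonzero(l==k)
    p=np.stack([xs,ys],1).astype(np.float32)
    q=np.concatenate([p+[a,b] for a in(-.5,.5) for b in(-.5,.5)]).astype(np.float32)
    return cv2.convexHull(q)
def boxhull(d,x,y,a,L,W,z0,z1):
    c,s=np.cos(a),np.sin(a); P=[]
    for z in {z0,z1}:
        for i in(-.5,.5):
            for j in(-.5,.5): P.append(proj(d,[x+c*i*L-s*j*W,y+s*i*L+c*j*W,z]))
    return cv2.convexHull(np.array(P,np.float32))
def fit(d,H,dim,z0,z1,free=False):
    m=H.reshape(-1,2).mean(0); w=toz(d,*m,z1)
    A=cv2.contourArea(H)
    g=np.array([toz(d,*p,z1)[:2] for p in H.reshape(-1,2)],np.float32); rr=cv2.minAreaRect(g)
    def cost(q):
        M=boxhull(d,q[0],q[1],q[2],*dim,z0,z1); i=cv2.intersectConvexConvex(M,H)[0]
        return (A+cv2.contourArea(M)-2*i)/A
    best=None
    for a in np.radians(np.arange(-45,46,15)):
        r=minimize(cost,[w[0],w[1],a],method='Nelder-Mead',options=dict(initial_simplex=[[w[0],w[1],a],[w[0]+8,w[1],a],[w[0],w[1]+8,a],[w[0],w[1],a+.2]],xatol=.01,fatol=1e-5,maxiter=500))
        if best is None or r.fun<best.fun: best=r
    return best.x,best.fun,sorted(rr[1])[::-1]
E
python3 - <<'E'
from h import *
for c in('top','side'):
    d=ctrl.capture(c)
    for t in('tray_s','tray_xl'):
        for r in ctrl.regions_of(c,t):
            H=hull(r['region']); f=[]
            for n in FL: 
                q,e,mr=fit(d,H,FL[n],10,10) ; f.append((round(e,3),n,np.round(q,2).tolist()))
            f.sort(); print(c,np.round(r['box']),round(r['score'],2),'minrect',np.round(mr),f[:2])
    for t in DIM:
        for r in ctrl.regions_of(c,t):
            H=hull(r['region']); f=[]
            for n in DIM:
                q,e,mr=fit(d,H,DIM[n],Z0[n],Z0[n]+DIM[n][2]); f.append((round(e,3),n,np.round(q,2).tolist()))
            f.sort(); print(c,t,np.round(r['box']),round(r['score'],2),f[:1])
        if t=='rack_s': pass
    for r in ctrl.regions_of(c,'vial_left'):
        b=r['box']; print(c,'vial',np.round(b),round(r['score'],2),toz(d,(b[0]+b[2])/2,(b[1]+b[3])/2,40 if c=='top' else 23).round())
E
```

```text
top [410. 194. 438. 234.] 0.96 minrect [137.  80.] [(np.float64(0.035), 'tray_m', [421.07, -370.84, 0.02]), (np.float64(0.302), 'tray_l', [431.5, -370.09, 0.1])]
top [404. 258. 431. 295.] 0.94 minrect [111.  68.] [(np.float64(0.059), 'tray_s', [218.27, -359.86, 0.08]), (np.float64(0.388), 'tray_m', [229.96, -360.92, 0.11])]
top [440. 111. 467. 139.] 0.73 minrect [108.  67.] [(np.float64(0.043), 'tray_s', [708.06, -471.7, -0.19]), (np.float64(0.49), 'tray_m', [721.73, -469.43, -0.19])]
top [361. 138. 385. 177.] 0.71 minrect [108.  66.] [(np.float64(0.049), 'tray_s', [594.99, -209.98, -0.21]), (np.float64(0.477), 'tray_m', [609.18, -208.22, -0.23])]
top [294. 162. 330. 214.] 0.7 minrect [166.  92.] [(np.float64(0.085), 'tray_l', [494.92, -13.67, -0.25]), (np.float64(0.238), 'tray_xl', [507.5, -15.95, -0.23])]
top [180. 174. 222. 239.] 0.66 minrect [200. 104.] [(np.float64(0.08), 'tray_xl', [425.23, 347.21, 0.25]), (np.float64(0.317), 'tray_l', [408.17, 340.91, 0.19])]
top [360. 214. 363. 222.] 0.22 minrect [23. 23.] [(np.float64(14.585), 'tray_s', [445.37, -169.11, 0.56]), (np.float64(21.889), 'tray_m', [459.73, -169.87, -0.36])]Traceback (most recent call last):
  File "<stdin>", line 14, in <module>
  File "h.py", line 40, in fit
    r=minimize(cost,[w[0],w[1],a],method='Nelder-Mead',options=dict(initial_simplex=[[w[0],w[1],a],[w[0]+8,w[1],a],[w[0],w[1]+8,a],[w[0],w[1],a+.2]],xatol=.01,fatol=1e-5,maxiter=500))
    res = _minimize_neldermead(fun, x0, args, callback, bounds=bounds,
                               **options)
    fsim[k] = func(sim[k])
              ~~~~^^^^^^^^
    fx = function(np.copy(x), *(wrapper_args + args))
  File "h.py", line 36, in cost
    M=boxhull(d,q[0],q[1],q[2],*dim,z0,z1); i=cv2.intersectConvexConvex(M,H)[0]
TypeError: boxhull() takes 8 positional arguments but 9 were given
```

```bash
sed -i 's/\*dim,z0,z1); i=/*dim[:2],z0,z1); i=/' h.py
python3 - <<'E'
from h import *
for c in('top','side'):
    d=ctrl.capture(c)
    if c=='side':
      for t in('tray_s','tray_xl'):
        for r in ctrl.regions_of(c,t):
            if r['score']<.5: continue
            H=hull(r['region']); f=[]
            for n in FL: 
                q,e,mr=fit(d,H,FL[n],10,10) ; f.append((round(e,3),n,np.round(q,2).tolist()))
            f.sort(); print(c,np.round(r['box']),round(r['score'],2),'minrect',np.round(mr),f[:1])
    for t in('rack_s','rack_xl'):
        for r in ctrl.regions_of(c,t):
            if r['score']<.5: continue
            H=hull(r['region']); f=[]
            for n in DIM:
                q,e,mr=fit(d,H,DIM[n],Z0[n],Z0[n]+DIM[n][2]); f.append((round(e,3),n,np.round(q,2).tolist()))
            f.sort(); print(c,t,np.round(r['box']),round(r['score'],2),f[:1])
    for r in ctrl.regions_of(c,'vial_left'):
        b=r['box']; print(c,'vial',np.round(b),round(r['score'],2),toz(d,(b[0]+b[2])/2,(b[1]+b[3])/2,40 if c=='top' else 23).round())
E
```

```text
top rack_s [234. 136. 250. 158.] 0.87 [(np.float64(0.062), 'rack_s', [600.81, 205.62, -0.21])]
top rack_s [229. 134. 250. 167.] 0.75 [(np.float64(0.04), 'rack_m', [601.54, 205.92, -0.13])]
top rack_s [230. 134. 254. 174.] 0.56 [(np.float64(0.264), 'rack_s', [554.19, 193.14, 2.23])]
top rack_xl [232. 128. 263. 177.] 0.74 [(np.float64(0.04), 'rack_xl', [604.65, 207.32, -0.11])]
top vial [247. 202. 257. 209.] 0.63 [429. 174.  40.]
top vial [229. 140. 252. 164.] 0.48 [600. 216.  40.]
side [352. 238. 395. 255.] 0.96 minrect [111.  73.] [(np.float64(0.114), 'tray_s', [598.88, -211.61, -0.22])]
side [195. 302. 253. 340.] 0.92 minrect [114.  74.] [(np.float64(0.141), 'tray_s', [220.94, -360.7, 0.09])]
side [438. 310. 499. 338.] 0.88 minrect [114.  69.] [(np.float64(0.101), 'tray_s', [712.76, -473.89, -0.2])]
side [289. 195. 347. 219.] 0.79 minrect [163.  99.] [(np.float64(0.121), 'tray_l', [498.33, -19.42, -0.25])]
side [285. 291. 353. 333.] 0.75 minrect [139.  85.] [(np.float64(0.104), 'tray_m', [422.99, -374.77, 0.04])]
side [249. 136. 308. 164.] 0.71 minrect [203. 126.] [(np.float64(0.223), 'tray_xl', [427.98, 342.61, 0.27])]
side rack_s [327. 134. 345. 143.] 0.83 [(np.float64(0.059), 'rack_s', [603.57, 203.17, -0.25])]
side rack_s [316. 148. 355. 164.] 0.67 [(np.float64(0.223), 'rack_l', [604.06, 204.64, -0.12])]
side rack_s [321. 137. 352. 153.] 0.57 [(np.float64(0.042), 'rack_m', [604.15, 203.17, -0.25])]
side rack_xl [316. 155. 362. 171.] 0.62 [(np.float64(0.049), 'rack_xl', [608.2, 204.63, -0.11])]
side vial [281. 164. 290. 179.] 0.65 [433. 171.  23.]
```

```bash
python3 - <<'E'
from h import *
d=ctrl.capture('top'); im=cv2.cvtColor(np.asarray(d['img']),cv2.COLOR_RGB2BGR); S=6
def crop(x0,y0,w,h,items):
    a=cv2.resize(im[y0:y0+h,x0:x0+w],None,fx=S,fy=S,interpolation=cv2.INTER_CUBIC)
    for (x,y,t,D,z0,z1) in items:
        H=boxhull(d,x,y,t,D[0],D[1],z0,z1); P=((H.reshape(-1,2)-[x0,y0]+.5)*S).astype(int)
        cv2.polylines(a,[P],True,(0,0,255),1)
    return a
A=crop(215,120,60,80,[(602,204.5,-.22,DIM['rack_s'],90,116)])
B=crop(345,120,60,80,[(596.5,-211,-.215,FL['tray_s'],10,10)])
cv2.imwrite('pics/crop1.png',np.hstack([A,B]))
C=crop(170,160,60,90,[(426.5,345,.26,FL['tray_xl'],10,10)])
D=crop(285,150,60,90,[(496.5,-16.5,-.25,FL['tray_l'],10,10)])
cv2.imwrite('pics/crop2.png',np.hstack([C,D]))
E
```

```text
(no output)
```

View pics/crop1.png

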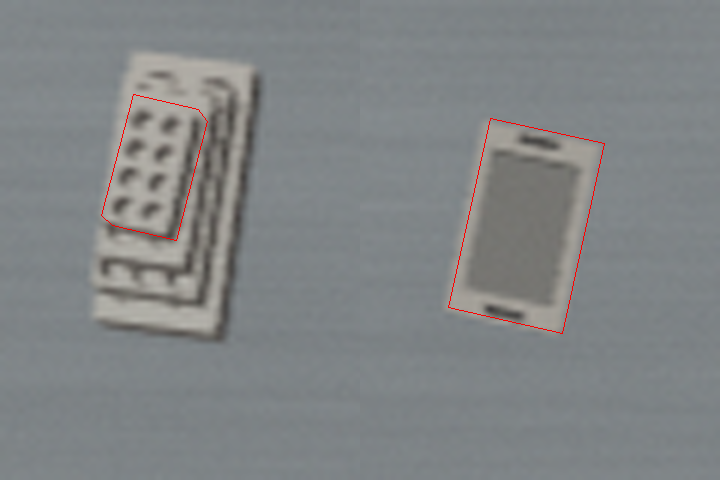

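View pics/crop2.png

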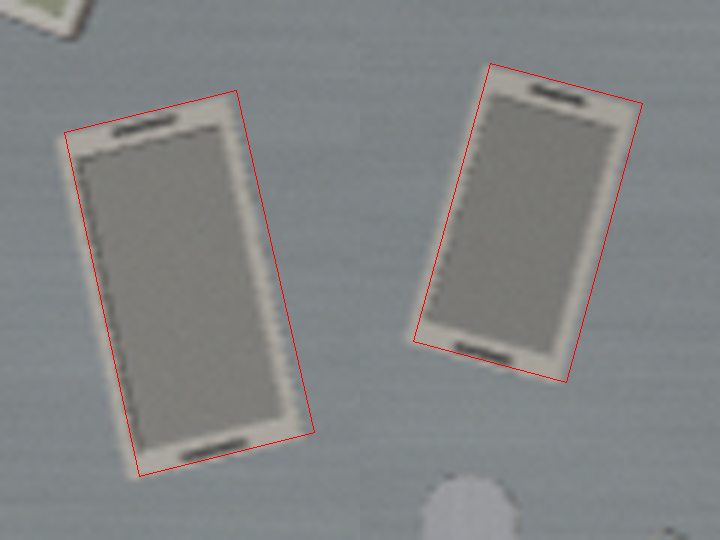

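```bash
cat >> h.py <<'E'
from scipy.spatial.transform import Rotation as R
def plan(x,y,z,th):
    s=ctrl.sense(); p=np.array(s['eef_pos']); M=R.from_quat(s['ee_rot'],scalar_first=True).as_matrix()
    o=M.T@(np.array([x,y,z])-p)/1000; t0=np.arctan2(M[1,0],M[0,0]); dy=-(th-t0); dy=(dy+np.pi/2)%np.pi-np.pi/2
    print('t',round(s['time_s'],2),'pos',p.round(1),'th',round(t0,3),'tilt',np.round(M[2],3),'F',np.round(s['force'],1),'gw',round(s['grip_width'],3),'q6',np.round(s['joints'],2))
    print('OFFSET',o.round(4).tolist(),'YAW',round(dy,3),'dist',np.linalg.norm(o).round(3))
E
python3 -c "
from h import *
plan(600,90,230,np.pi/2-.22)"
```

```text
t 1.75 pos [160.6 499.8 248.3] th 1.26 tilt [-0. -1. -0.] F [-0.1  0.4 -0.8] gw 1.001 q6 [ 1.04  0.31  1.5  -0.    1.33 -0.22]
OFFSET [-0.2558, 0.0183, -0.5437] YAW -0.091 dist 0.601
```

Request:
jog_arm([
  {"offset":[-0.018,0.001,-0.038],"yaw":-0.01},
  {"offset":[-0.036,0.003,-0.076],"yaw":-0.02},
  {"offset":[-0.054,0.004,-0.114],"yaw":-0.03},
  {"offset":[-0.072,0.005,-0.152],"yaw":-0.04},
  {"offset":[-0.09,0.006,-0.19],"yaw":-0.05},
  {"offset":[-0.108,0.007,-0.228],"yaw":-0.06},
  {"offset":[-0.126,0.008,-0.266],"yaw":-0.07},
  {"offset":[-0.144,0.01,-0.304],"yaw":-0.08},
  {"offset":[-0.162,0.011,-0.342],"yaw":-0.09},
  {"offset":[-0.18,0.012,-0.38],"yaw":-0.09},
  {"offset":[-0.198,0.014,-0.418],"yaw":-0.09},
  {"offset":[-0.216,0.015,-0.456],"yaw":-0.09},
], fingers=0.034, grip_force=40)

```text
time_s: 2.75
eef_pos: [526.4, 156.2, 233.3]
ee_rot: [-0.552, 0.552, 0.442, -0.442]
force: [0.1, 1.3, 0.6]
grip_width: 0.398
```

```bash
python3 -c "
from h import *
plan(600,90,60,np.pi/2-.22)"
```

```text
t 2.75 pos [526.4 156.2 233.3] th 1.35 tilt [ 0. -1. -0.] F [0.1 1.3 0.6] gw 0.398 q6 [ 0.08  0.38  1.45  0.    1.32 -1.27]
OFFSET [-0.0485, 0.1733, -0.0863] YAW -0.001 dist 0.2
```

Request:
jog_arm([
  {"offset":[-0.016,0.01,-0.029],"yaw":0},
  {"offset":[-0.032,0.03,-0.058],"yaw":0},
  {"offset":[-0.0485,0.06,-0.086],"yaw":0},
  {"offset":[-0.0485,0.1,-0.086],"yaw":0},
  {"offset":[-0.0485,0.14,-0.086],"yaw":0},
  {"offset":[-0.0485,0.173,-0.086],"yaw":0},
  {"offset":[-0.0485,0.19,-0.086],"yaw":0},
  {"offset":[-0.0485,0.2,-0.086],"yaw":0},
  {"offset":[-0.0485,0.208,-0.086],"yaw":0},
  {"offset":[-0.0485,0.21,-0.086],"yaw":0},
  {"offset":[-0.0485,0.211,-0.086],"yaw":0},
  {"offset":[-0.0485,0.212,-0.086],"yaw":0},
])

```text
time_s: 3.75
eef_pos: [600.4, 90.1, 22.6]
ee_rot: [-0.552, 0.553, 0.442, -0.441]
force: [0.3, 0.1, 0.5]
grip_width: 0.395
```

```bash
python3 -c "
from h import *
plan(600,90,60,np.pi/2-.22)"
```

```text
t 3.75 pos [600.4  90.1  22.6] th 1.35 tilt [ 0.    -1.    -0.002] F [0.3 0.1 0.5] gw 0.395 q6 [-0.04  0.74  1.46  0.    0.94 -1.39]
OFFSET [-0.0002, -0.0374, 0.0003] YAW -0.001 dist 0.037
```

Request:
jog_arm([
  {"offset":[0,0.002,0],"yaw":0},
  {"offset":[0,0.003,0],"yaw":0},
  {"offset":[0,0.004,0],"yaw":0},
  {"offset":[0,0.004,0],"yaw":0},
])

```text
time_s: 4.08
eef_pos: [600.4, 90.1, 18.7]
ee_rot: [-0.552, 0.553, 0.443, -0.441]
force: [-1.0, 1.1, -0.3]
grip_width: 0.398
```

Request:
jog_arm([
  {"offset":[0,0.001,0],"yaw":0},
  {"offset":[0,0.002,0],"yaw":0},
  {"offset":[0,0.002,0],"yaw":0},
])

```text
time_s: 4.33
eef_pos: [600.3, 90.1, 16.5]
ee_rot: [-0.552, 0.553, 0.442, -0.441]
force: [0.5, 0.1, -0.2]
grip_width: 0.393
```

Request:
jog_arm([
  {"offset":[0,0.001,0],"yaw":0},
  {"offset":[0,0.002,0],"yaw":0},
  {"offset":[0,0.002,0],"yaw":0},
])

```text
time_s: 4.58
eef_pos: [600.5, 90.1, 16.2]
ee_rot: [-0.551, 0.553, 0.443, -0.441]
force: [-7.8, -0.9, 17.1]
grip_width: 0.398
```

Request:
jog_arm([
  {"offset":[0,-0.003,0],"yaw":0},
  {"offset":[0,-0.003,0],"yaw":0},
  {"offset":[0,-0.002,0],"yaw":0},
  {"offset":[0,-0.001,0],"yaw":0},
  {"offset":[0,0,0],"yaw":0},
], fingers=0.066)

```text
time_s: 5.0
eef_pos: [600.3, 90.1, 15.7]
ee_rot: [-0.552, 0.553, 0.442, -0.441]
force: [0.9, 0.1, 0.8]
grip_width: 0.771
```

Request:
jog_arm([
  {"offset":[0,0.001,0],"yaw":0},
  {"offset":[0,0.002,0],"yaw":0},
  {"offset":[0,0.003,0],"yaw":0},
  {"offset":[0,0.003,0],"yaw":0},
])

```text
time_s: 5.33
eef_pos: [600.2, 90.1, 12.4]
ee_rot: [-0.552, 0.552, 0.442, -0.442]
force: [-0.4, 0.7, 0.3]
grip_width: 0.77
```

Request:
jog_arm([
  {"offset":[0,0.001,0],"yaw":0},
  {"offset":[0,0.002,0],"yaw":0},
  {"offset":[0,0.002,0],"yaw":0},
])

```text
time_s: 5.58
eef_pos: [600.2, 90.1, 10.5]
ee_rot: [-0.552, 0.552, 0.442, -0.442]
force: [0.3, -0.5, 1.1]
grip_width: 0.774
```

Request:
jog_arm([
  {"offset":[0,0.001,0],"yaw":0},
  {"offset":[0,0.002,0],"yaw":0},
  {"offset":[0,0.002,0],"yaw":0},
])

```text
time_s: 5.83
eef_pos: [600.3, 90.2, 10.4]
ee_rot: [-0.552, 0.552, 0.442, -0.442]
force: [-9.2, -0.6, 18.1]
grip_width: 0.774
```

```bash
python3 -c "
from h import *
plan(602,204.5,118,np.pi/2-.22)"
```

```text
t 5.83 pos [600.3  90.2  10.4] th 1.35 tilt [-0.    -1.    -0.002] F [-9.2 -0.6 18.1] gw 0.774 q6 [-0.04  0.76  1.46 -0.    0.92 -1.39]
OFFSET [0.1119, -0.1077, 0.0231] YAW -0.0 dist 0.157
```

Request:
jog_arm([
  {"offset":[0,-0.03,0],"yaw":0},
  {"offset":[0,-0.07,0],"yaw":0},
  {"offset":[0,-0.11,0],"yaw":0},
  {"offset":[0,-0.145,0],"yaw":0},
  {"offset":[0.02,-0.15,0.005],"yaw":0},
  {"offset":[0.05,-0.15,0.01],"yaw":0},
  {"offset":[0.085,-0.15,0.018],"yaw":0},
  {"offset":[0.112,-0.15,0.023],"yaw":0},
  {"offset":[0.112,-0.15,0.023],"yaw":0},
  {"offset":[0.112,-0.138,0.023],"yaw":0},
  {"offset":[0.112,-0.125,0.023],"yaw":0},
  {"offset":[0.112,-0.118,0.023],"yaw":0},
], fingers=0.06)

```text
time_s: 6.83
eef_pos: [601.5, 203.4, 125.9]
ee_rot: [-0.552, 0.552, 0.441, -0.442]
force: [-0.4, 0.2, 0.4]
grip_width: 0.702
```

```bash
python3 - <<'E'
from h import *
plan(602,204.5,118,np.pi/2-.22)
a=shot('top','t1')['img'][120:180,210:300];b=shot('side','s1')['img'][90:190,270:400]
cv2.imwrite('pics/c1.png',cv2.cvtColor(np.hstack([cv2.resize(a,(390,400),interpolation=2),cv2.resize(b,(400,400),interpolation=2)]),4))
E
```

```text
t 6.83 pos [601.5 203.4 125.9] th 1.349 tilt [-0.001 -1.     0.001] F [-0.4  0.2  0.4] gw 0.702 q6 [ 0.14  0.66  1.29 -0.    1.19 -1.21]
OFFSET [0.0012, 0.0079, -0.0002] YAW -0.001 dist 0.008
```

View pics/c1.png

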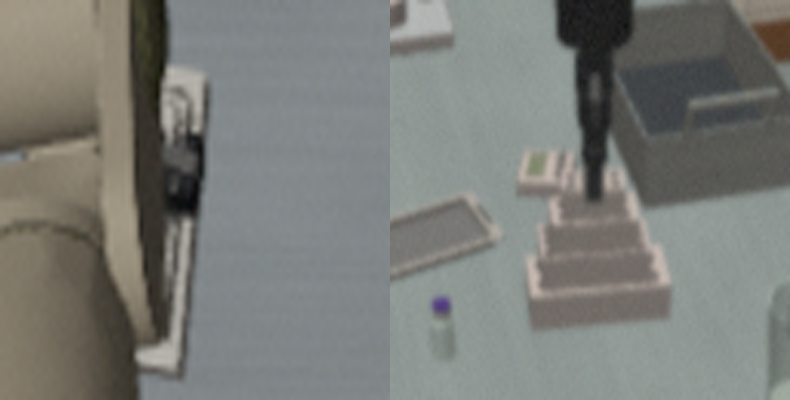

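Request:
jog_arm([
  {"offset":[0.001,0.004,0],"yaw":0},
  {"offset":[0.001,0.008,0],"yaw":0},
  {"offset":[0.001,0.008,0],"yaw":0},
])

```text
time_s: 7.18
eef_pos: [601.6, 204.0, 117.6]
ee_rot: [0.553, -0.552, -0.44, 0.443]
force: [-0.4, -0.2, -0.1]
grip_width: 0.702
```

Request:
jog_arm([
  {"offset":[0,0,0],"yaw":0},
  {"offset":[0,0,0],"yaw":0},
  {"offset":[0,0,0],"yaw":0},
  {"offset":[0,0,0],"yaw":0},
  {"offset":[0,0,0],"yaw":0},
  {"offset":[0,0,0],"yaw":0},
], fingers=0.02, grip_force=40)

```text
time_s: 7.68
eef_pos: [601.8, 204.0, 118.1]
ee_rot: [0.552, -0.552, -0.441, 0.442]
force: [-0.4, -0.2, 2.9]
grip_width: 0.384
```

Request:
jog_arm([
  {"offset":[0,-0.005,0],"yaw":0},
  {"offset":[0,-0.015,0],"yaw":0},
  {"offset":[0,-0.03,0],"yaw":0},
  {"offset":[0,-0.05,0],"yaw":0},
  {"offset":[0,-0.06,0],"yaw":0},
  {"offset":[0,-0.06,0],"yaw":0},
])

```text
time_s: 8.18
eef_pos: [602.8, 204.3, 181.1]
ee_rot: [-0.552, 0.553, 0.442, -0.441]
force: [0.1, -0.5, -0.7]
grip_width: 0.388
```

```bash
python3 - <<'E'
from h import *
plan(596.5,-211,30,np.pi/2-.215)
b=shot('side','s2')['img'][80:190,270:400]
cv2.imwrite('pics/c2.png',cv2.cvtColor(cv2.resize(b,(520,440),interpolation=2),4))
E
```

```text
t 8.18 pos [602.8 204.3 181.1] th 1.349 tilt [ 0.    -1.    -0.003] F [ 0.1 -0.5 -0.7] gw 0.388 q6 [ 0.14  0.61  1.22 -0.    1.3  -1.21]
OFFSET [-0.4066, 0.1513, -0.0848] YAW -0.007 dist 0.442
```

View pics/c2.png

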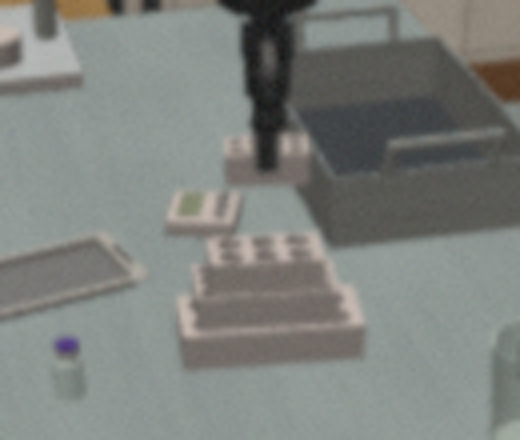

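Request:
jog_arm([
  {"offset":[-0.02,0,-0.004],"yaw":0},
  {"offset":[-0.05,0,-0.01],"yaw":0},
  {"offset":[-0.085,0,-0.018],"yaw":0},
  {"offset":[-0.12,0,-0.025],"yaw":0},
  {"offset":[-0.155,0,-0.032],"yaw":0},
  {"offset":[-0.19,0,-0.04],"yaw":0},
  {"offset":[-0.225,0,-0.047],"yaw":0},
  {"offset":[-0.26,0,-0.054],"yaw":0},
  {"offset":[-0.295,0,-0.061],"yaw":0},
  {"offset":[-0.33,0,-0.069],"yaw":0},
  {"offset":[-0.365,0,-0.076],"yaw":0},
  {"offset":[-0.392,0,-0.082],"yaw":0},
])

```text
time_s: 9.23
eef_pos: [595.0, -198.8, 178.1]
ee_rot: [0.553, -0.552, -0.441, 0.442]
force: [0.1, 0.2, -1.4]
grip_width: 0.388
```

Request:
jog_arm([
  {"offset":[-0.014,0.02,-0.003],"yaw":0},
  {"offset":[-0.014,0.05,-0.003],"yaw":0},
  {"offset":[-0.014,0.08,-0.003],"yaw":0},
  {"offset":[-0.014,0.1,-0.003],"yaw":0},
  {"offset":[-0.014,0.115,-0.003],"yaw":0},
  {"offset":[-0.014,0.12,-0.003],"yaw":0},
  {"offset":[-0.014,0.12,-0.003],"yaw":0},
])

```text
time_s: 9.82
eef_pos: [593.7, -212.6, 56.1]
ee_rot: [0.554, -0.551, -0.44, 0.442]
force: [-0.8, -0.2, -0.1]
grip_width: 0.385
```

```bash
cat >> h.py <<'E'
def two(name,tr,sr,size=(390,440)):
    a=shot('top',name+'_t'); b=shot('side',name+'_s')
    A=a['img'][tr[1]:tr[3],tr[0]:tr[2]];B=b['img'][sr[1]:sr[3],sr[0]:sr[2]]
    cv2.imwrite(f'pics/{name}.png',cv2.cvtColor(np.hstack([cv2.resize(np.asarray(A),size,interpolation=2),cv2.resize(np.asarray(B),size,interpolation=2)]),4))
    return a,b
E
python3 - <<'E'
from h import *
plan(596.5,-211,30,np.pi/2-.215)
two('c3',(335,120,400,193),(330,195,420,285))
E
```

```text
t 9.82 pos [ 593.7 -212.6   56.1] th 1.347 tilt [ 0.001 -1.     0.005] F [-0.8 -0.2 -0.1] gw 0.385 q6 [-0.53  0.74  1.35 -0.    1.06 -1.88]
OFFSET [0.0021, 0.0261, -0.0025] YAW -0.008 dist 0.026
```

View pics/c3.png

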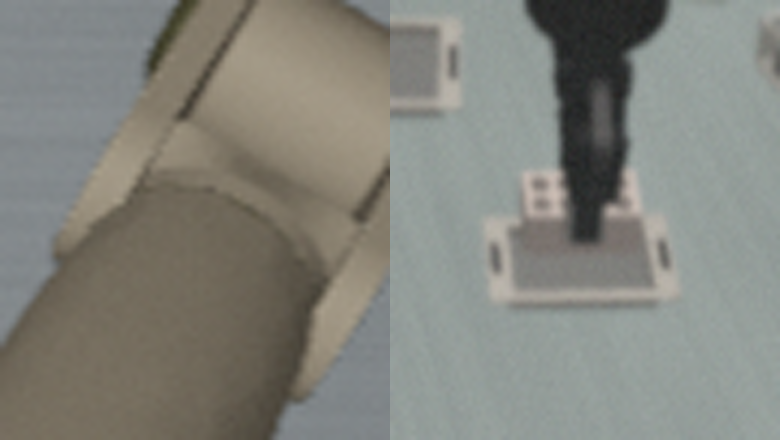

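Request:
jog_arm([
  {"offset":[0.002,0.008,-0.002],"yaw":0},
  {"offset":[0.002,0.015,-0.002],"yaw":0},
  {"offset":[0.002,0.02,-0.002],"yaw":0},
  {"offset":[0.002,0.023,-0.002],"yaw":0},
  {"offset":[0.002,0.025,-0.002],"yaw":0},
  {"offset":[0.002,0.026,-0.002],"yaw":0},
  {"offset":[0.002,0.0265,-0.002],"yaw":0},
])

```text
time_s: 10.5
eef_pos: [597.2, -211.7, 32.1]
ee_rot: [0.553, -0.553, -0.441, 0.442]
force: [0.7, 0.3, 0.2]
grip_width: 0.388
```

```bash
python3 - <<'E'
from h import *
plan(596.5,-211,30,np.pi/2-.215)
two('c4',(335,120,400,193),(330,195,420,285))
E
```

```text
t 10.5 pos [ 597.2 -211.7   32.1] th 1.347 tilt [-0.001 -1.     0.001] F [0.7 0.3 0.2] gw 0.388 q6 [-0.52  0.78  1.36 -0.    1.01 -1.87]
OFFSET [0.0005, 0.0021, 0.0009] YAW -0.008 dist 0.002
```

View pics/c4.png

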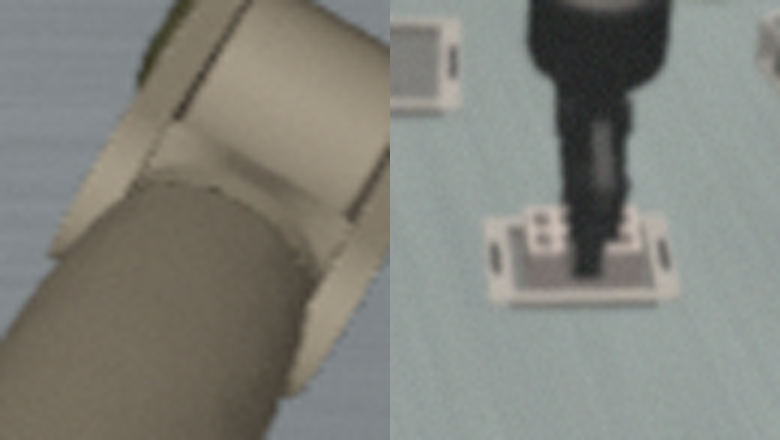

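Request:
jog_arm([
  {"offset":[0,0.001,0.0005],"yaw":0},
  {"offset":[0,0.002,0.0005],"yaw":0},
  {"offset":[0,0.002,0.0005],"yaw":0},
])

```text
time_s: 10.85
eef_pos: [596.7, -211.7, 30.2]
ee_rot: [0.553, -0.553, -0.441, 0.442]
force: [0.0, 0.5, -0.8]
grip_width: 0.385
```

Request:
jog_arm([
  {"offset":[0,0.0007,0],"yaw":0},
  {"offset":[0,0.001,0],"yaw":0},
  {"offset":[0,0.001,0],"yaw":0},
])

```text
time_s: 11.1
eef_pos: [596.8, -211.7, 30.1]
ee_rot: [-0.553, 0.553, 0.441, -0.442]
force: [-3.3, 1.4, 7.5]
grip_width: 0.39
```

Request:
jog_arm([
  {"offset":[0,0,0],"yaw":0},
  {"offset":[0,0,0],"yaw":0},
  {"offset":[0,0,0],"yaw":0},
  {"offset":[0,0,0],"yaw":0},
], fingers=0.05)

```text
time_s: 11.43
eef_pos: [596.8, -211.6, 30.0]
ee_rot: [-0.553, 0.553, 0.441, -0.442]
force: [-0.6, -0.3, -0.1]
grip_width: 0.584
```

Request:
jog_arm([
  {"offset":[0,-0.01,0],"yaw":0},
  {"offset":[0,-0.03,0],"yaw":0},
  {"offset":[0,-0.06,0],"yaw":0},
  {"offset":[0,-0.1,0],"yaw":0},
  {"offset":[0.01,-0.14,0],"yaw":0},
  {"offset":[0.04,-0.15,0.008],"yaw":0},
  {"offset":[0.08,-0.15,0.017],"yaw":0},
  {"offset":[0.12,-0.15,0.025],"yaw":0},
  {"offset":[0.16,-0.15,0.034],"yaw":0},
  {"offset":[0.2,-0.15,0.042],"yaw":0},
  {"offset":[0.2,-0.15,0.042],"yaw":0},
], fingers=0.07)

```text
time_s: 12.35
eef_pos: [599.8, -0.7, 180.9]
ee_rot: [0.552, -0.551, -0.443, 0.443]
force: [0.1, 1.6, -0.4]
grip_width: 0.819
```

```bash
cat >> h.py <<'E'
def locate(d,c,names,kind):
    out={}
    for n in names:
        dim=DIM[n] if kind=='r' else FL[n]; 
        for r in ctrl.regions_of(c,n):
            if r['score']<.3: continue
            z0,z1=(Z0[n],Z0[n]+dim[2]) if kind=='r' else (10,10)
            q,e,_=fit(d,hull(r['region']),dim,z0,z1)
            if e<.25: print(c,n,np.round(r['box']),'sc',round(r['score'],2),'err',round(e,3),np.round(q,3))
E
python3 - <<'E'
from h import *
a,b=two('c5',(160,85,440,275),(230,90,430,290))
for c,d in(('top',a),('side',b)):
    locate(d,c,['rack_m'],'r')
    Z0['rack_s']=2; locate(d,c,['rack_s'],'r')
E
```

```text
top rack_m [230. 133. 253. 167.] sc 0.67 err 0.07 [ 6.02587e+02  2.05077e+02 -8.60000e-02]
top rack_s [367. 148. 381. 168.] sc 0.71 err 0.123 [ 5.92491e+02 -2.09837e+02 -1.51000e-01]
side rack_m [316. 145. 356. 164.] sc 0.75 err 0.241 [ 5.78247e+02  1.48429e+02 -1.17000e-01]
side rack_m [320. 135. 352. 154.] sc 0.56 err 0.11 [ 6.05426e+02  2.07127e+02 -5.60000e-02]
side rack_s [361. 238. 387. 255.] sc 0.84 err 0.054 [ 5.98828e+02 -2.09380e+02 -1.89000e-01]
```

View pics/c5.png

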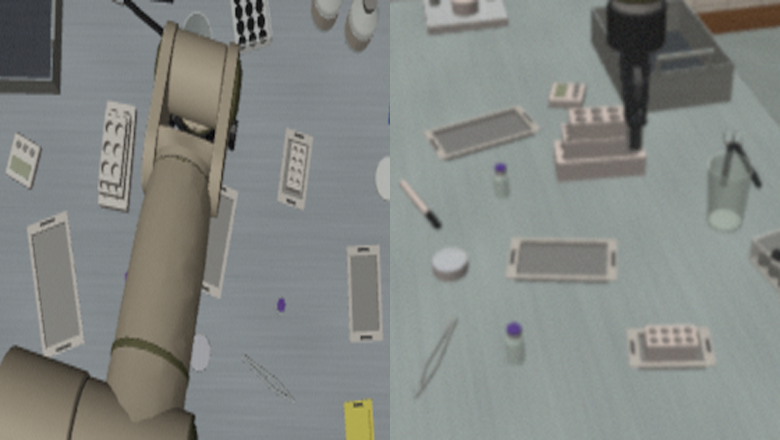

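```bash
cat >> h.py <<'E'
def over(name,cam,png,box,items,size=(390,500)):
    d=ctrl.capture(cam) if png is None else png
    im=cv2.cvtColor(np.asarray(d['img']),4); x0,y0,x1,y1=box
    fx,fy=size[0]/(x1-x0),size[1]/(y1-y0)
    a=cv2.resize(im[y0:y1,x0:x1],size,interpolation=2); raw=a.copy()
    for (x,y,t,D,z0,z1) in items:
        P=((boxhull(d,x,y,t,D[0],D[1],z0,z1).reshape(-1,2)-[x0,y0]+.5)*[fx,fy]).astype(int)
        cv2.polylines(a,[P],True,(0,0,255),1)
    cv2.imwrite(f'pics/{name}.png',np.hstack([raw,a]))
E
python3 - <<'E'
from h import *
over('c6','top',None,(220,120,270,185),[(602.6,205.1,-.086,DIM['rack_m'],62,90)])
over('c7','side',None,(305,125,370,180),[(605.4,207.1,-.056,DIM['rack_m'],62,90)],(390,330))
cv2.imwrite('pics/c67.png',np.vstack([cv2.resize(cv2.imread('pics/c6.png'),(600,385)),cv2.resize(cv2.imread('pics/c7.png'),(600,215))]))
E
```

```text
(no output)
```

View pics/c67.png

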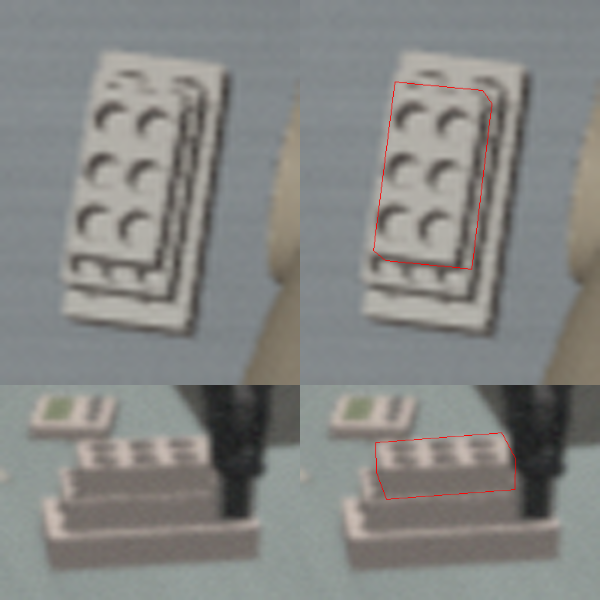

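```bash
python3 - <<'E'
from h import *
plan(603,205.5,88.5,np.pi/2-.16)
E
```

```text
t 12.75 pos [600.3  -8.3 179.8] th 1.346 tilt [-0.001 -1.     0.001] F [-0.  -0.3  0.5] gw 0.821 q6 [-0.21  0.53  1.35 -0.    1.25 -1.55]
OFFSET [0.2091, 0.0912, 0.045] YAW -0.065 dist 0.232
```

Request:
jog_arm([
  {"offset":[0.035,0,0.007],"yaw":-0.02},
  {"offset":[0.07,0,0.015],"yaw":-0.03},
  {"offset":[0.105,0,0.022],"yaw":-0.04},
  {"offset":[0.14,0,0.03],"yaw":-0.05},
  {"offset":[0.175,0,0.038],"yaw":-0.065},
  {"offset":[0.2,0.0,0.043],"yaw":-0.065},
  {"offset":[0.209,0.01,0.045],"yaw":-0.065},
  {"offset":[0.209,0.03,0.045],"yaw":-0.065},
  {"offset":[0.209,0.05,0.045],"yaw":-0.065},
  {"offset":[0.209,0.07,0.045],"yaw":-0.065},
  {"offset":[0.209,0.075,0.045],"yaw":-0.065},
  {"offset":[0.209,0.075,0.045],"yaw":-0.065},
])

```text
time_s: 13.75
eef_pos: [602.4, 204.3, 103.0]
ee_rot: [0.539, -0.538, -0.457, 0.46]
force: [-0.5, 0.0, 0.7]
grip_width: 0.817
```

```bash
python3 - <<'E'
from h import *
plan(603,205.5,88.5,np.pi/2-.16)
two('c8',(220,110,290,190),(290,90,380,190))
E
```

```text
t 13.75 pos [602.4 204.3 103. ] th 1.41 tilt [-0.002 -1.     0.004] F [-0.5  0.   0.7] gw 0.817 q6 [ 0.14  0.69  1.3  -0.    1.15 -1.27]
OFFSET [0.0013, 0.0145, -0.0004] YAW -0.001 dist 0.015
```

View pics/c8.png

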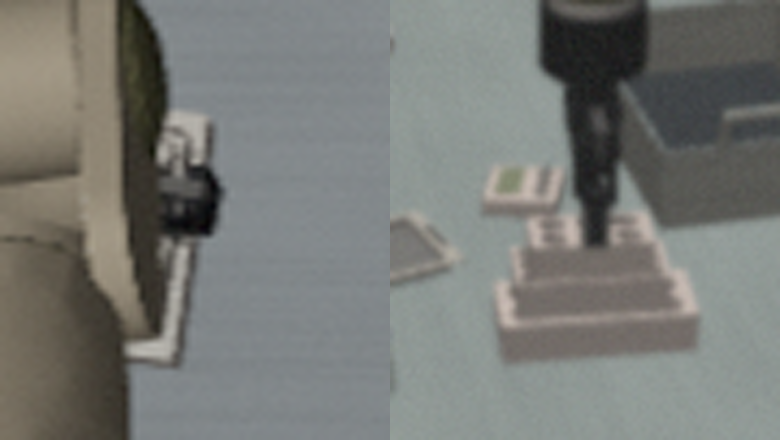

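Request:
jog_arm([
  {"offset":[0.001,0.006,0],"yaw":0},
  {"offset":[0.001,0.012,0],"yaw":0},
  {"offset":[0.001,0.0145,0],"yaw":0},
  {"offset":[0.001,0.0145,0],"yaw":0},
])

```text
time_s: 14.18
eef_pos: [603.4, 205.7, 90.5]
ee_rot: [-0.538, 0.539, 0.458, -0.459]
force: [-0.4, -0.1, -0.2]
grip_width: 0.82
```

Request:
jog_arm([
  {"offset":[0,0,0],"yaw":0},
  {"offset":[0,0,0],"yaw":0},
  {"offset":[0,0,0],"yaw":0},
  {"offset":[0,0,0],"yaw":0},
  {"offset":[0,0,0],"yaw":0},
  {"offset":[0,0,0],"yaw":0},
], fingers=0.03, grip_force=45)

```text
time_s: 14.68
eef_pos: [603.6, 205.8, 90.8]
ee_rot: [-0.538, 0.539, 0.458, -0.458]
force: [-0.4, -0.1, 3.3]
grip_width: 0.526
```

Request:
jog_arm([
  {"offset":[0,-0.005,0],"yaw":0},
  {"offset":[0,-0.015,0],"yaw":0},
  {"offset":[0,-0.03,0],"yaw":0},
  {"offset":[0,-0.05,0],"yaw":0},
  {"offset":[0,-0.07,0],"yaw":0},
  {"offset":[0,-0.085,0],"yaw":0},
  {"offset":[0,-0.09,0],"yaw":0},
])

```text
time_s: 15.27
eef_pos: [604.4, 206.0, 184.2]
ee_rot: [-0.537, 0.54, 0.459, -0.457]
force: [-0.3, 1.0, 0.2]
grip_width: 0.52
```

```bash
python3 - <<'E'
from h import *
plan(422,-373,28.5,np.pi/2+.03)
two('c9',(220,110,290,190),(290,80,380,190))
E
```

```text
t 15.27 pos [604.4 206.  184.2] th 1.41 tilt [ 0.001 -1.    -0.004] F [-0.3  1.   0.2] gw 0.52 q6 [ 0.15  0.61  1.21 -0.    1.31 -1.26]
OFFSET [-0.6009, 0.1549, 0.0881] YAW -0.191 dist 0.627
```

View pics/c9.png

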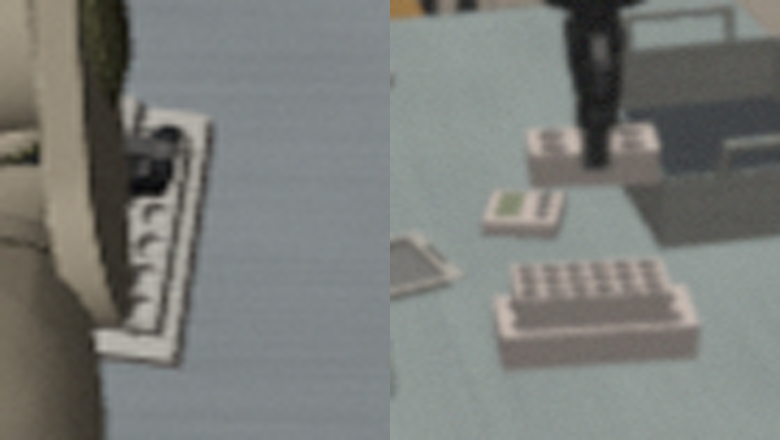

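Request:
jog_arm([
  {"offset":[-0.02,0,0.003],"yaw":-0.01},
  {"offset":[-0.05,0,0.007],"yaw":-0.03},
  {"offset":[-0.085,0,0.012],"yaw":-0.05},
  {"offset":[-0.12,0,0.018],"yaw":-0.07},
  {"offset":[-0.155,0,0.023],"yaw":-0.09},
  {"offset":[-0.19,0,0.028],"yaw":-0.11},
  {"offset":[-0.225,0,0.033],"yaw":-0.13},
  {"offset":[-0.26,0,0.038],"yaw":-0.15},
  {"offset":[-0.295,0,0.043],"yaw":-0.17},
  {"offset":[-0.33,0,0.048],"yaw":-0.19},
  {"offset":[-0.365,0,0.054],"yaw":-0.191},
  {"offset":[-0.4,0,0.059],"yaw":-0.191},
])

```text
time_s: 16.37
eef_pos: [480.3, -180.7, 180.8]
ee_rot: [-0.492, 0.492, 0.508, -0.507]
force: [1.2, -0.2, -1.8]
grip_width: 0.527
```

```bash
python3 - <<'E'
from h import *
plan(422,-373,30.8,np.pi/2+.03)
E
```

```text
t 16.37 pos [ 480.3 -180.7  180.8] th 1.601 tilt [ 0.001 -1.    -0.   ] F [ 1.2 -0.2 -1.8] gw 0.527 q6 [-0.59  0.35  1.63  0.    1.16 -2.19]
OFFSET [-0.1906, 0.1498, 0.0641] YAW 0.0 dist 0.251
```

Request:
jog_arm([
  {"offset":[-0.032,0,0.011],"yaw":0},
  {"offset":[-0.064,0,0.021],"yaw":0},
  {"offset":[-0.096,0,0.032],"yaw":0},
  {"offset":[-0.128,0.0,0.043],"yaw":0},
  {"offset":[-0.16,0.0,0.054],"yaw":0},
  {"offset":[-0.18,0.01,0.06],"yaw":0},
  {"offset":[-0.19,0.03,0.064],"yaw":0},
  {"offset":[-0.19,0.06,0.064],"yaw":0},
  {"offset":[-0.19,0.09,0.064],"yaw":0},
  {"offset":[-0.19,0.11,0.064],"yaw":0},
  {"offset":[-0.19,0.125,0.064],"yaw":0},
  {"offset":[-0.19,0.125,0.064],"yaw":0},
])

```text
time_s: 17.37
eef_pos: [420.6, -370.6, 51.6]
ee_rot: [-0.495, 0.49, 0.508, -0.507]
force: [0.2, 0.0, -1.6]
grip_width: 0.521
```

```bash
python3 - <<'E'
from h import *
plan(422,-373,30.8,np.pi/2+.03)
two('c10',(385,170,455,250),(260,250,380,350))
E
```

```text
t 17.37 pos [ 420.6 -370.6   51.6] th 1.601 tilt [ 0.007 -1.     0.004] F [ 0.2  0.  -1.6] gw 0.521 q6 [-0.93  0.62  1.59  0.    0.94 -2.53]
OFFSET [-0.0026, 0.0208, -0.0014] YAW 0.0 dist 0.021
```

View pics/c10.png

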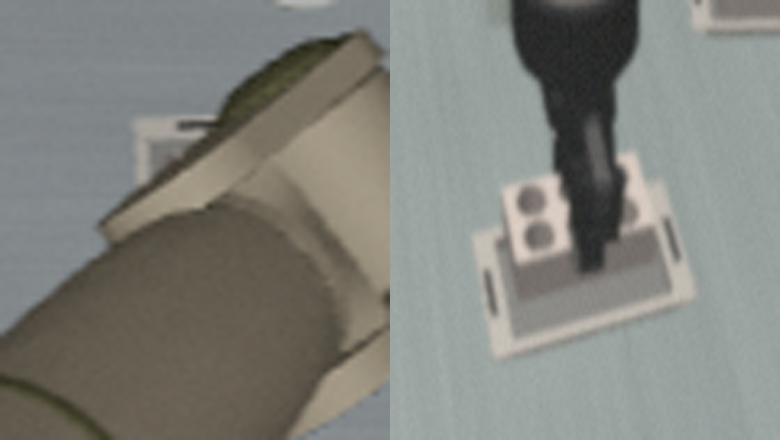

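Request:
jog_arm([
  {"offset":[-0.0025,0.006,-0.0014],"yaw":0},
  {"offset":[-0.0025,0.012,-0.0014],"yaw":0},
  {"offset":[-0.0025,0.016,-0.0014],"yaw":0},
  {"offset":[-0.0025,0.018,-0.0014],"yaw":0},
  {"offset":[-0.0025,0.0185,-0.0014],"yaw":0},
  {"offset":[-0.0025,0.0185,-0.0014],"yaw":0},
])

```text
time_s: 17.97
eef_pos: [423.4, -374.5, 36.7]
ee_rot: [-0.493, 0.492, 0.508, -0.507]
force: [-0.1, -0.0, -0.6]
grip_width: 0.533
```

```bash
python3 - <<'E'
from h import *
plan(422,-373,30.8,np.pi/2+.03)
two('c11',(385,170,455,250),(260,250,380,350))
E
```

```text
t 17.97 pos [ 423.4 -374.5   36.7] th 1.601 tilt [ 0.002 -1.     0.001] F [-0.1 -0.  -0.6] gw 0.533 q6 [-0.93  0.65  1.59  0.    0.91 -2.53]
OFFSET [0.0016, 0.0059, 0.0013] YAW 0.0 dist 0.006
```

View pics/c11.png

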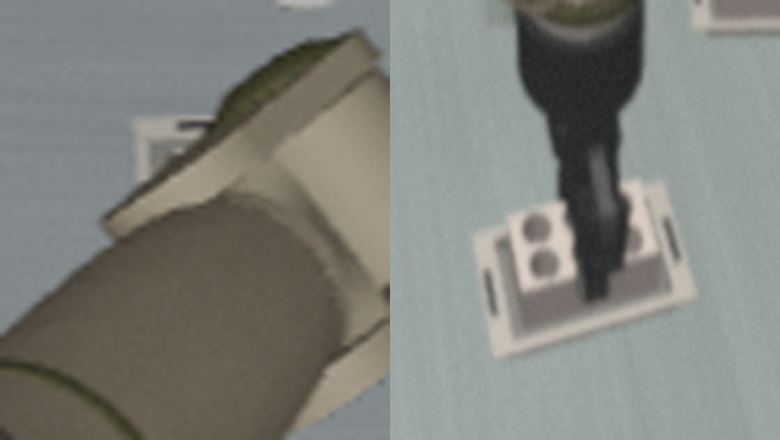

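Request:
jog_arm([
  {"offset":[0.001,0.002,0.001],"yaw":0},
  {"offset":[0.001,0.004,0.001],"yaw":0},
  {"offset":[0.001,0.005,0.001],"yaw":0},
  {"offset":[0.001,0.0052,0.001],"yaw":0},
  {"offset":[0.001,0.0052,0.001],"yaw":0},
])

```text
time_s: 18.48
eef_pos: [422.4, -373.7, 31.6]
ee_rot: [-0.493, 0.492, 0.508, -0.507]
force: [-1.2, 0.6, -0.2]
grip_width: 0.522
```

Request:
jog_arm([
  {"offset":[0,0.0007,0],"yaw":0},
  {"offset":[0,0.0014,0],"yaw":0},
  {"offset":[0,0.0014,0],"yaw":0},
])

```text
time_s: 18.73
eef_pos: [422.4, -373.7, 30.8]
ee_rot: [-0.493, 0.492, 0.508, -0.507]
force: [-1.5, 0.9, 5.1]
grip_width: 0.528
```

Request:
jog_arm([
  {"offset":[0,0,0],"yaw":0},
  {"offset":[0,0,0],"yaw":0},
  {"offset":[0,0,0],"yaw":0},
  {"offset":[0,0,0],"yaw":0},
], fingers=0.062)

```text
time_s: 19.07
eef_pos: [422.4, -373.8, 30.8]
ee_rot: [-0.493, 0.492, 0.508, -0.507]
force: [-0.1, 0.8, -0.1]
grip_width: 0.73
```

Request:
jog_arm([
  {"offset":[0,-0.01,0],"yaw":0},
  {"offset":[0,-0.03,0],"yaw":0},
  {"offset":[0,-0.06,0],"yaw":0},
  {"offset":[0,-0.095,0],"yaw":0},
  {"offset":[0.01,-0.13,0],"yaw":0},
  {"offset":[0.04,-0.15,-0.01],"yaw":0.02},
  {"offset":[0.08,-0.15,-0.025],"yaw":0.04},
  {"offset":[0.12,-0.15,-0.04],"yaw":0.06},
  {"offset":[0.16,-0.15,-0.06],"yaw":0.08},
  {"offset":[0.195,-0.15,-0.08],"yaw":0.1},
  {"offset":[0.23,-0.15,-0.1],"yaw":0.12},
  {"offset":[0.265,-0.15,-0.12],"yaw":0.14},
], fingers=0.08)

```text
time_s: 20.07
eef_pos: [534.4, -104.4, 182.1]
ee_rot: [0.527, -0.527, -0.472, 0.471]
force: [0.3, -1.2, 0.0]
grip_width: 0.939
```

```bash
python3 - <<'E'
from h import *
a,b=two('c12',(160,85,480,275),(230,90,430,350))
for c,d in(('top',a),('side',b)):
    locate(d,c,['rack_l'],'r')
    Z0['rack_m']=2; locate(d,c,['rack_m'],'r')
over('c13','top',None,(220,120,270,185),[(603,205.5,-.12,DIM['rack_l'],32,62)])
E
```

```text
top rack_l [231. 136. 255. 172.] sc 0.58 err 0.068 [ 6.01296e+02  2.09009e+02 -9.50000e-02]
top rack_m [413. 196. 431. 226.] sc 0.57 err 0.053 [ 4.19907e+02 -3.72646e+02  2.60000e-02]
side rack_m [293. 293. 343. 326.] sc 0.61 err 0.049 [ 4.22061e+02 -3.73806e+02  4.50000e-02]
side rack_m [316. 144. 354. 163.] sc 0.59 err 0.21 [583.439 274.756  -1.731]
```

View pics/c12.png

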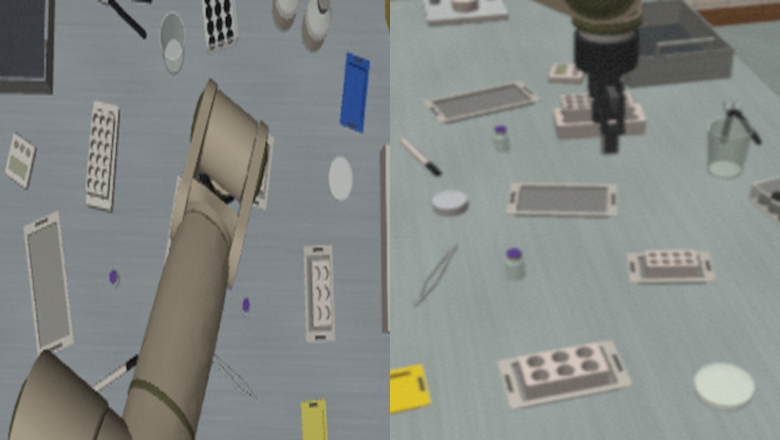

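View pics/c13.png

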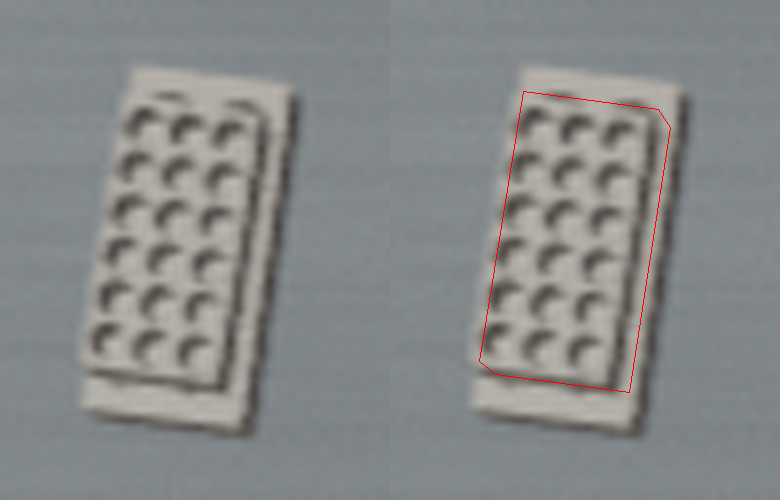

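```bash
python3 - <<'E'
from h import *
plan(603,207.5,57,np.pi/2-.15)
E
```

```text
t 20.42 pos [ 533.5 -107.6  181.4] th 1.46 tilt [ 0.001 -1.     0.001] F [-0.6 -0.4  0.3] gw 0.931 q6 [-0.41  0.41  1.53  0.    1.19 -1.87]
OFFSET [0.3207, 0.1248, -0.0343] YAW 0.039 dist 0.346
```

Request:
jog_arm([
  {"offset":[0.038,0,-0.004],"yaw":0.01},
  {"offset":[0.076,0,-0.008],"yaw":0.02},
  {"offset":[0.114,0,-0.012],"yaw":0.03},
  {"offset":[0.152,0,-0.016],"yaw":0.039},
  {"offset":[0.19,0,-0.02],"yaw":0.039},
  {"offset":[0.228,0.0,-0.024],"yaw":0.039},
  {"offset":[0.266,0,-0.028],"yaw":0.039},
  {"offset":[0.3,0.0,-0.032],"yaw":0.039},
  {"offset":[0.32,0.02,-0.034],"yaw":0.039},
  {"offset":[0.32,0.05,-0.034],"yaw":0.039},
  {"offset":[0.32,0.08,-0.034],"yaw":0.039},
  {"offset":[0.32,0.1,-0.034],"yaw":0.039},
])

```text
time_s: 21.42
eef_pos: [601.9, 205.5, 78.9]
ee_rot: [0.537, -0.535, -0.46, 0.462]
force: [0.5, 0.3, -0.2]
grip_width: 0.942
```

```bash
python3 - <<'E'
from h import *
plan(603,207.5,57,np.pi/2-.15)
two('c14',(220,110,290,190),(290,100,390,190))
E
```

```text
t 21.42 pos [601.9 205.5  78.9] th 1.419 tilt [ 0.    -1.     0.004] F [ 0.5  0.3 -0.2] gw 0.942 q6 [ 0.14  0.72  1.32  0.    1.11 -1.28]
OFFSET [0.0021, 0.0219, -0.0008] YAW -0.001 dist 0.022
```

View pics/c14.png

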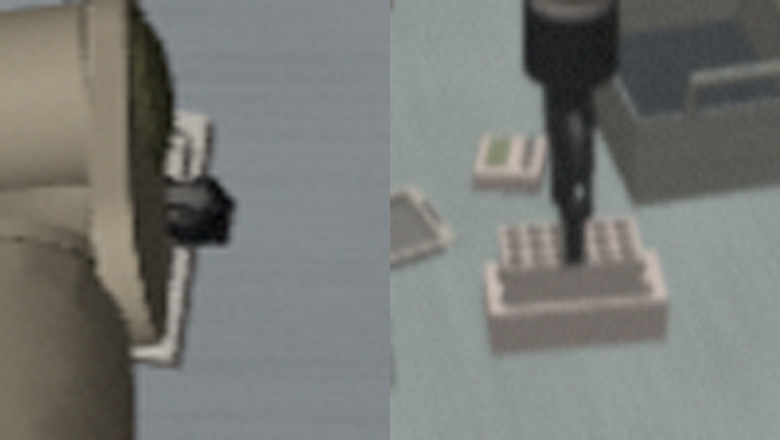

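Request:
jog_arm([
  {"offset":[0.002,0.007,-0.001],"yaw":0},
  {"offset":[0.002,0.014,-0.001],"yaw":0},
  {"offset":[0.002,0.02,-0.001],"yaw":0},
  {"offset":[0.002,0.022,-0.001],"yaw":0},
  {"offset":[0.002,0.023,-0.001],"yaw":0},
])

```text
time_s: 21.93
eef_pos: [602.4, 206.9, 55.4]
ee_rot: [0.538, -0.535, -0.459, 0.462]
force: [-0.1, -1.2, 0.3]
grip_width: 0.935
```

Request:
jog_arm([
  {"offset":[0,0,0],"yaw":0},
  {"offset":[0,0,0],"yaw":0},
  {"offset":[0,0,0],"yaw":0},
  {"offset":[0,0,0],"yaw":0},
  {"offset":[0,0,0],"yaw":0},
  {"offset":[0,0,0],"yaw":0},
], fingers=0.04, grip_force=50)

```text
time_s: 22.43
eef_pos: [602.9, 206.9, 56.2]
ee_rot: [0.538, -0.535, -0.459, 0.462]
force: [-1.0, 0.9, 6.0]
grip_width: 0.646
```

Request:
jog_arm([
  {"offset":[0,-0.005,0],"yaw":0},
  {"offset":[0,-0.015,0],"yaw":0},
  {"offset":[0,-0.03,0],"yaw":0},
  {"offset":[0,-0.05,0],"yaw":0},
  {"offset":[0,-0.07,0],"yaw":0},
  {"offset":[0,-0.085,0],"yaw":0},
  {"offset":[0,-0.09,0],"yaw":0},
])

```text
time_s: 23.02
eef_pos: [604.2, 207.1, 149.5]
ee_rot: [0.537, -0.536, -0.461, 0.461]
force: [0.4, -0.4, 0.3]
grip_width: 0.642
```

```bash
python3 - <<'E'
from h import *
plan(496.5,-16.5,28,np.pi/2-.25)
two('c15',(220,110,290,190),(290,80,390,190))
E
```

```text
t 23.02 pos [604.2 207.1 149.5] th 1.419 tilt [ 0.001 -1.     0.001] F [ 0.4 -0.4  0.3] gw 0.642 q6 [ 0.15  0.65  1.25  0.    1.25 -1.27]
OFFSET [-0.2374, 0.1214, 0.0724] YAW 0.098 dist 0.276
```

View pics/c15.png

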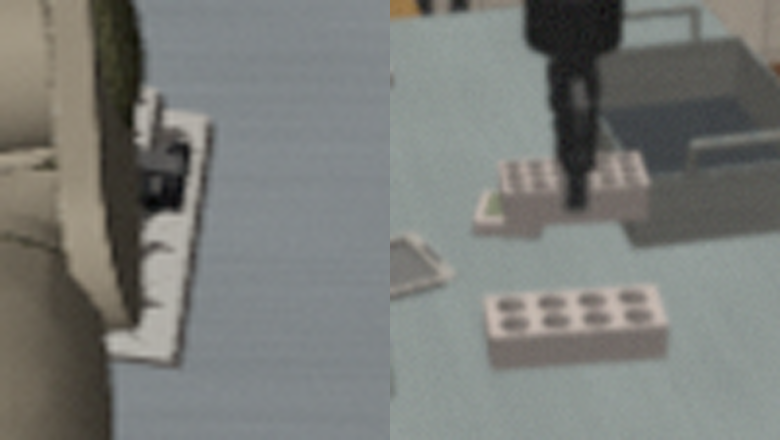

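Request:
jog_arm([
  {"offset":[-0.02,0,0.006],"yaw":0.01},
  {"offset":[-0.045,0,0.014],"yaw":0.02},
  {"offset":[-0.08,0,0.024],"yaw":0.04},
  {"offset":[-0.115,0,0.035],"yaw":0.06},
  {"offset":[-0.15,0,0.046],"yaw":0.08},
  {"offset":[-0.185,0,0.056],"yaw":0.098},
  {"offset":[-0.215,0,0.066],"yaw":0.098},
  {"offset":[-0.237,0.01,0.072],"yaw":0.098},
  {"offset":[-0.237,0.035,0.072],"yaw":0.098},
  {"offset":[-0.237,0.065,0.072],"yaw":0.098},
  {"offset":[-0.237,0.095,0.072],"yaw":0.098},
  {"offset":[-0.237,0.1,0.072],"yaw":0.098},
])

```text
time_s: 24.12
eef_pos: [493.1, -15.7, 42.8]
ee_rot: [0.562, -0.555, -0.431, 0.436]
force: [-1.8, 0.2, -1.4]
grip_width: 0.643
```

```bash
python3 - <<'E'
from h import *
plan(496.5,-16.5,26.2,np.pi/2-.25)
two('c16',(275,145,345,225),(270,160,370,240))
E
```

```text
t 24.12 pos [493.1 -15.7  42.8] th 1.32 tilt [-0.    -1.     0.013] F [-1.8  0.2 -1.4] gw 0.643 q6 [-0.27  0.52  1.8  -0.    0.83 -1.59]
OFFSET [0.0001, 0.0165, -0.0037] YAW -0.0 dist 0.017
```

View pics/c16.png

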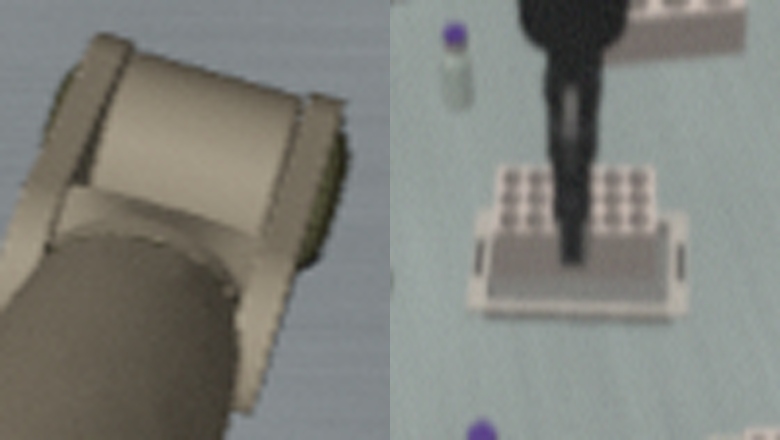

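Request:
jog_arm([
  {"offset":[0,0.004,-0.003],"yaw":0},
  {"offset":[0,0.008,-0.003],"yaw":0},
  {"offset":[0,0.011,-0.003],"yaw":0},
  {"offset":[0,0.012,-0.003],"yaw":0},
  {"offset":[0,0.012,-0.003],"yaw":0},
  {"offset":[0,0.012,-0.003],"yaw":0},
])

```text
time_s: 24.72
eef_pos: [498.2, -16.8, 34.7]
ee_rot: [0.56, -0.556, -0.432, 0.435]
force: [0.0, 0.4, 0.4]
grip_width: 0.648
```

```bash
python3 - <<'E'
from h import *
plan(496.5,-16.5,26.2,np.pi/2-.25)
two('c17',(275,145,345,225),(270,160,370,240))
E
```

```text
t 24.72 pos [498.2 -16.8  34.7] th 1.321 tilt [-0.    -1.     0.007] F [0.  0.4 0.4] gw 0.648 q6 [-0.27  0.54  1.79 -0.    0.81 -1.59]
OFFSET [-0.0001, 0.0085, 0.0017] YAW 0.0 dist 0.009
```

View pics/c17.png

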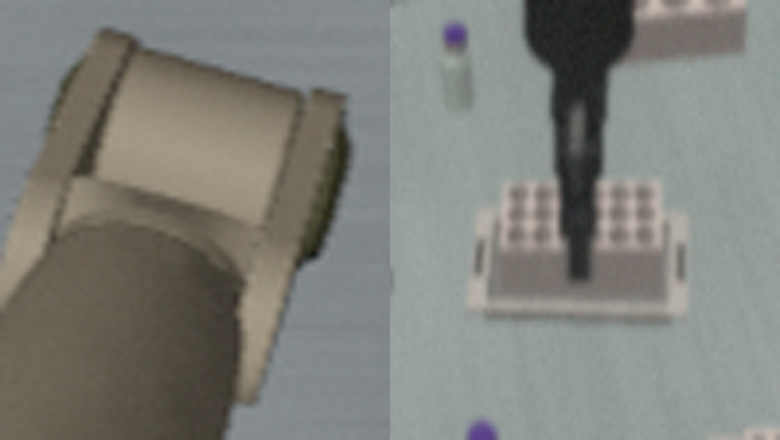

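Request:
jog_arm([
  {"offset":[0,0.003,0.001],"yaw":0},
  {"offset":[0,0.005,0.001],"yaw":0},
  {"offset":[0,0.007,0.001],"yaw":0},
  {"offset":[0,0.0075,0.001],"yaw":0},
  {"offset":[0,0.0078,0.001],"yaw":0},
  {"offset":[0,0.0078,0.001],"yaw":0},
])

```text
time_s: 25.32
eef_pos: [497.2, -16.5, 26.8]
ee_rot: [0.56, -0.556, -0.432, 0.435]
force: [0.4, -1.0, -1.7]
grip_width: 0.647
```

Request:
jog_arm([
  {"offset":[0,0.0007,0],"yaw":0},
  {"offset":[0,0.0014,0],"yaw":0},
  {"offset":[0,0.0014,0],"yaw":0},
])

```text
time_s: 25.57
eef_pos: [497.3, -16.6, 26.2]
ee_rot: [0.56, -0.557, -0.432, 0.435]
force: [-4.0, 1.3, 8.9]
grip_width: 0.646
```

Request:
jog_arm([
  {"offset":[0,0,0],"yaw":0},
  {"offset":[0,0,0],"yaw":0},
  {"offset":[0,0,0],"yaw":0},
  {"offset":[0,0,0],"yaw":0},
], fingers=0.07)

```text
time_s: 25.9
eef_pos: [497.3, -16.6, 26.2]
ee_rot: [0.56, -0.557, -0.432, 0.435]
force: [0.2, -0.6, 1.0]
grip_width: 0.82
```

Request:
jog_arm([
  {"offset":[0,-0.01,0],"yaw":0},
  {"offset":[0,-0.03,0],"yaw":0},
  {"offset":[0,-0.06,0],"yaw":0},
  {"offset":[0,-0.095,0],"yaw":0},
  {"offset":[0,-0.13,0],"yaw":0},
  {"offset":[-0.03,-0.15,0],"yaw":0},
  {"offset":[-0.06,-0.15,0],"yaw":0},
  {"offset":[-0.09,-0.15,0],"yaw":0},
  {"offset":[-0.12,-0.15,0],"yaw":0},
  {"offset":[-0.13,-0.15,0],"yaw":0},
], fingers=0.0854)

```text
time_s: 26.73
eef_pos: [465.5, -145.6, 177.0]
ee_rot: [0.56, -0.558, -0.431, 0.435]
force: [-0.2, 0.1, -0.2]
grip_width: 1.002
```

```bash
python3 - <<'E'
from h import *
a,b=two('c18',(160,85,480,275),(230,90,430,350))
for c,d in(('top',a),('side',b)):
    locate(d,c,['rack_xl'],'r')
    Z0['rack_l']=2; locate(d,c,['rack_l'],'r')
over('c19','top',None,(220,120,270,185),[(604,207,-.11,DIM['rack_xl'],0,32)])
plan(604,207,22.4,np.pi/2-.11)
E
```

```text
top rack_xl [232. 128. 260. 175.] sc 0.66 err 0.06 [ 6.04878e+02  2.07380e+02 -1.14000e-01]
top rack_l [304. 171. 324. 206.] sc 0.81 err 0.071 [ 4.9561e+02 -1.5589e+01 -2.3000e-01]
side rack_xl [326. 154. 365. 172.] sc 0.63 err 0.246 [ 6.12675e+02  2.06561e+02 -1.54000e-01]
side rack_l [298. 194. 337. 216.] sc 0.84 err 0.054 [ 4.96911e+02 -1.32980e+01 -2.36000e-01]
t 27.08 pos [ 466.5 -141.6  176.3] th 1.323 tilt [-0.    -1.     0.007] F [ 0.1  0.7 -0.1] gw 1.003 q6 [-0.53  0.31  1.71 -0.    1.14 -1.86]
OFFSET [0.3718, 0.1535, -0.0487] YAW -0.138 dist 0.405
```

View pics/c18.png

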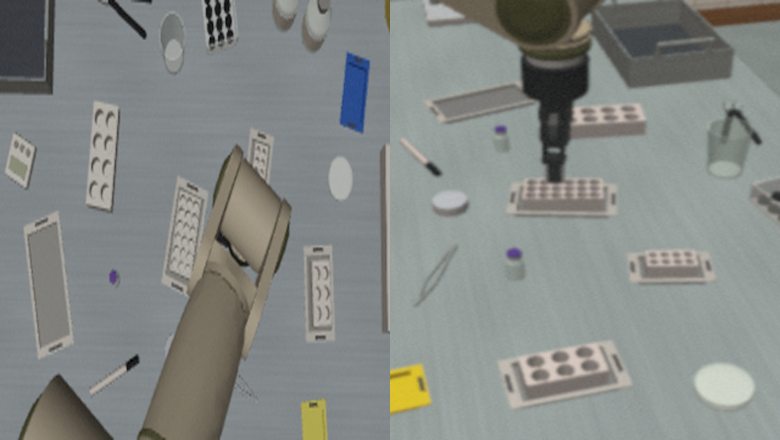

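View pics/c19.png

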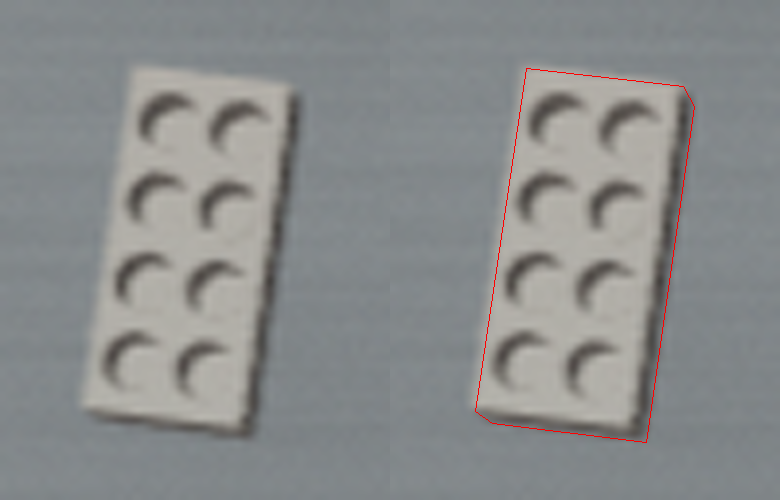

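Request:
jog_arm([
  {"offset":[0.038,0,-0.005],"yaw":-0.02},
  {"offset":[0.076,0,-0.01],"yaw":-0.04},
  {"offset":[0.114,0,-0.015],"yaw":-0.06},
  {"offset":[0.152,0,-0.02],"yaw":-0.08},
  {"offset":[0.19,0,-0.025],"yaw":-0.1},
  {"offset":[0.228,0.0,-0.03],"yaw":-0.12},
  {"offset":[0.266,0,-0.035],"yaw":-0.123},
  {"offset":[0.304,0.0,-0.04],"yaw":-0.123},
  {"offset":[0.342,0.0,-0.045],"yaw":-0.123},
  {"offset":[0.37,0.02,-0.048],"yaw":-0.123},
  {"offset":[0.372,0.05,-0.049],"yaw":-0.123},
  {"offset":[0.372,0.08,-0.049],"yaw":-0.123},
])

```text
time_s: 28.08
eef_pos: [604.7, 210.1, 94.9]
ee_rot: [0.531, -0.528, -0.468, 0.47]
force: [-0.2, -0.7, -0.1]
grip_width: 0.997
```

```bash
python3 - <<'E'
from h import *
plan(604.5,207.5,22.4,np.pi/2-.125)
two('c20',(220,110,290,190),(290,100,390,190))
E
```

```text
t 28.08 pos [604.7 210.1  94.9] th 1.45 tilt [ 0.001 -1.     0.005] F [-0.2 -0.7 -0.1] gw 0.997 q6 [ 0.15  0.71  1.29  0.    1.15 -1.3 ]
OFFSET [-0.0027, 0.0725, -0.0005] YAW 0.004 dist 0.073
```

View pics/c20.png

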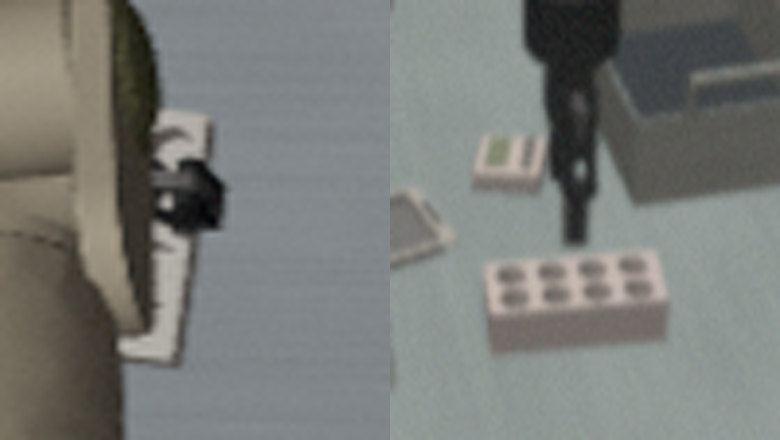

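Request:
jog_arm([
  {"offset":[-0.0027,0.015,0],"yaw":0},
  {"offset":[-0.0027,0.035,0],"yaw":0},
  {"offset":[-0.0027,0.045,0],"yaw":0},
  {"offset":[-0.0027,0.05,0],"yaw":0},
  {"offset":[-0.0027,0.052,0],"yaw":0},
  {"offset":[-0.0027,0.055,0],"yaw":0},
  {"offset":[-0.0027,0.06,0],"yaw":0},
])

```text
time_s: 28.77
eef_pos: [601.5, 205.5, 32.4]
ee_rot: [0.533, -0.527, -0.465, 0.472]
force: [-0.4, -0.3, 0.1]
grip_width: 0.998
```

```bash
python3 - <<'E'
from h import *
plan(604.5,207.5,22.4,np.pi/2-.125)
E
```

```text
t 28.77 pos [601.5 205.5  32.4] th 1.447 tilt [-0.001 -1.     0.013] F [-0.4 -0.3  0.1] gw 0.998 q6 [ 0.14  0.78  1.34  0.    1.03 -1.3 ]
OFFSET [0.0023, 0.0099, -0.0029] YAW 0.002 dist 0.011
```

Request:
jog_arm([
  {"offset":[0.002,0.003,-0.002],"yaw":0},
  {"offset":[0.002,0.006,-0.002],"yaw":0},
  {"offset":[0.002,0.009,-0.002],"yaw":0},
  {"offset":[0.002,0.0095,-0.002],"yaw":0},
  {"offset":[0.002,0.0095,-0.002],"yaw":0},
])

```text
time_s: 29.18
eef_pos: [603.5, 207.2, 22.6]
ee_rot: [0.533, -0.526, -0.465, 0.472]
force: [0.2, 0.1, -0.0]
grip_width: 1.001
```

Request:
jog_arm([
  {"offset":[0,0,0],"yaw":0},
  {"offset":[0,0,0],"yaw":0},
  {"offset":[0,0,0],"yaw":0},
  {"offset":[0,0,0],"yaw":0},
  {"offset":[0,0,0],"yaw":0},
  {"offset":[0,0,0],"yaw":0},
], fingers=0.05, grip_force=60)

```text
time_s: 29.68
eef_pos: [603.7, 207.3, 23.1]
ee_rot: [0.533, -0.527, -0.465, 0.472]
force: [0.6, -0.1, 5.0]
grip_width: 0.755
```

Request:
jog_arm([
  {"offset":[0,-0.005,0],"yaw":0},
  {"offset":[0,-0.015,0],"yaw":0},
  {"offset":[0,-0.03,0],"yaw":0},
  {"offset":[0,-0.05,0],"yaw":0},
  {"offset":[0,-0.07,0],"yaw":0},
  {"offset":[0,-0.09,0],"yaw":0},
  {"offset":[0,-0.1,0],"yaw":0},
  {"offset":[0,-0.1,0],"yaw":0},
])

```text
time_s: 30.35
eef_pos: [606.0, 207.4, 125.8]
ee_rot: [0.532, -0.527, -0.466, 0.47]
force: [-0.5, 0.2, -2.0]
grip_width: 0.758
```

```bash
python3 - <<'E'
from h import *
plan(426.5,345,24.4,np.pi/2+.26)
a,b=two('c21',(170,110,290,250),(230,70,390,190))
locate(a,'top',['tray_xl'],'t'); locate(b,'side',['tray_xl'],'t')
E
```

```text
t 30.35 pos [606.  207.4 125.8] th 1.448 tilt [ 0.    -1.     0.009] F [-0.5  0.2 -2. ] gw 0.758 q6 [ 0.15  0.68  1.26  0.    1.21 -1.3 ]
OFFSET [0.1145, 0.1031, 0.1941] YAW -0.383 dist 0.248
side tray_xl [250. 140. 308. 162.] sc 0.61 err 0.182 [4.27702e+02 3.41441e+02 2.76000e-01]
```

View pics/c21.png

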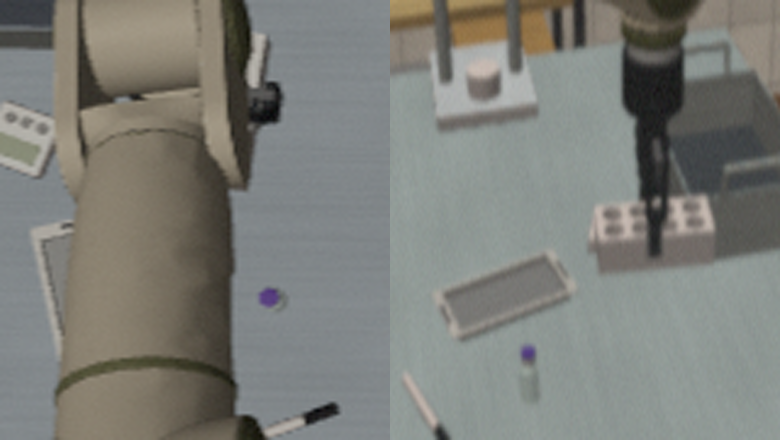

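Request:
jog_arm([
  {"offset":[0.01,0,0.017],"yaw":-0.03},
  {"offset":[0.023,0,0.04],"yaw":-0.07},
  {"offset":[0.038,0,0.065],"yaw":-0.13},
  {"offset":[0.053,0,0.09],"yaw":-0.19},
  {"offset":[0.068,0,0.115],"yaw":-0.25},
  {"offset":[0.083,0,0.14],"yaw":-0.31},
  {"offset":[0.098,0,0.165],"yaw":-0.35},
  {"offset":[0.11,0.0,0.185],"yaw":-0.383},
  {"offset":[0.114,0.01,0.194],"yaw":-0.383},
  {"offset":[0.114,0.03,0.194],"yaw":-0.383},
  {"offset":[0.114,0.055,0.194],"yaw":-0.383},
  {"offset":[0.114,0.065,0.194],"yaw":-0.383},
])

```text
time_s: 31.55
eef_pos: [423.0, 343.4, 55.9]
ee_rot: [0.436, -0.426, -0.555, 0.566]
force: [0.7, -0.3, -2.3]
grip_width: 0.761
```

```bash
python3 - <<'E'
from h import *
plan(426.5,345,25.1,np.pi/2+.26)
two('c22',(170,160,240,250),(240,100,320,180))
E
```

```text
t 31.55 pos [423.  343.4  55.9] th 1.831 tilt [ 0.003 -1.     0.021] F [ 0.7 -0.3 -2.3] gw 0.761 q6 [ 0.46  0.59  1.63  0.01  0.94 -1.37]
OFFSET [0.0005, 0.0307, -0.0044] YAW 0.0 dist 0.031
```

View pics/c22.png

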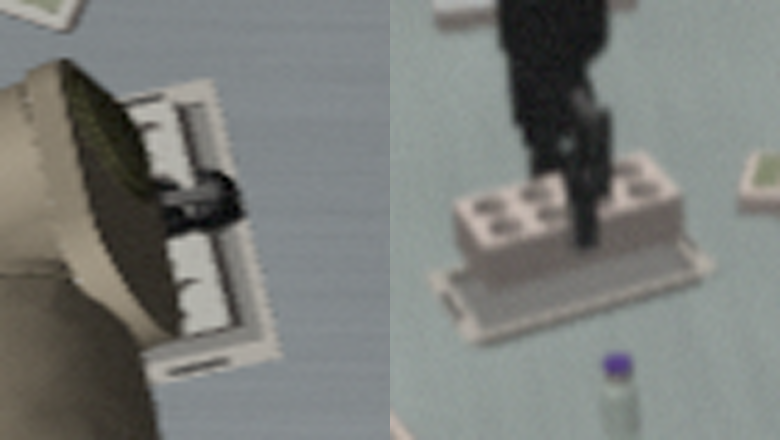

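```bash
python3 - <<'E'
from h import *
plan(426.5,345,25.1,np.pi/2+.26)
d=ctrl.capture('side')
# top rack bottom at z=2+30.8 hover
s=ctrl.sense()['eef_pos']
over('c23','side',d,(240,100,320,180),[(426.5,345,.26,FL['tray_xl'],10,10),(s[0],s[1],.26,DIM['rack_xl'],s[2]-23.1,s[2]+8.9)],(390,390))
E
```

```text
t 31.65 pos [423.7 343.5  57.3] th 1.83 tilt [ 0.003 -1.     0.02 ] F [ 0.6 -0.3 -1.3] gw 0.76 q6 [ 0.46  0.59  1.63  0.01  0.94 -1.37]
OFFSET [0.0007, 0.0321, -0.0037] YAW -0.0 dist 0.032
```

View pics/c23.png

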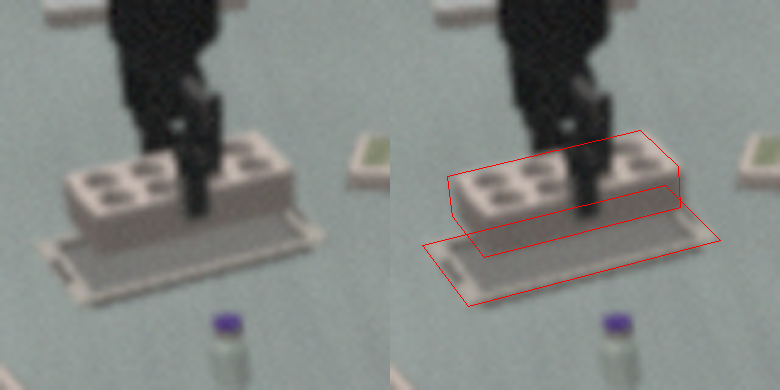

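Request:
jog_arm([
  {"offset":[0,0.006,-0.001],"yaw":0},
  {"offset":[0.0005,0.013,-0.002],"yaw":0},
  {"offset":[0.0005,0.019,-0.002],"yaw":0},
  {"offset":[0.0005,0.023,-0.002],"yaw":0},
  {"offset":[0.0005,0.026,-0.002],"yaw":0},
  {"offset":[0.0005,0.026,-0.002],"yaw":0},
  {"offset":[0.0005,0.026,-0.002],"yaw":0},
])

```text
time_s: 32.28
eef_pos: [426.1, 344.9, 32.9]
ee_rot: [0.436, -0.426, -0.557, 0.564]
force: [-0.8, 0.6, -1.1]
grip_width: 0.76
```

```bash
python3 - <<'E'
from h import *
plan(425,345,25.1,np.pi/2+.26)
two('c24',(170,160,240,250),(240,100,320,180))
E
```

```text
t 32.28 pos [426.1 344.9  32.9] th 1.83 tilt [ 0.004 -1.     0.017] F [-0.8  0.6 -1.1] gw 0.76 q6 [ 0.46  0.63  1.64  0.01  0.89 -1.37]
OFFSET [0.0003, 0.0078, 0.0009] YAW -0.001 dist 0.008
```

View pics/c24.png

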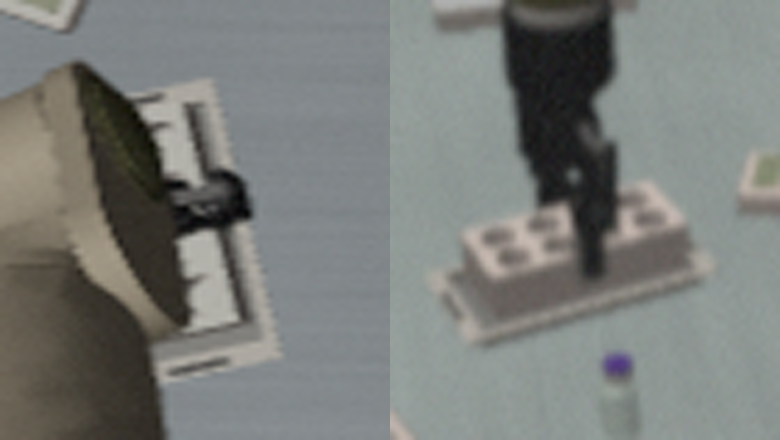

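```bash
python3 - <<'E'
from h import *
d=ctrl.capture('top'); s=ctrl.sense()['eef_pos']; print(s)
tr=(425.2,347.2,.255)
over('c25','top',d,(180,165,232,245),[tr+(FL['tray_xl'],10,10),tr+((164,82),10,10),(s[0],s[1],.26,DIM['rack_xl'],s[2]-23.1,s[2]+8.9)],(390,600))
E
```

```text
[426.19897587 344.97213507  33.14630847]
```

View pics/c25.png

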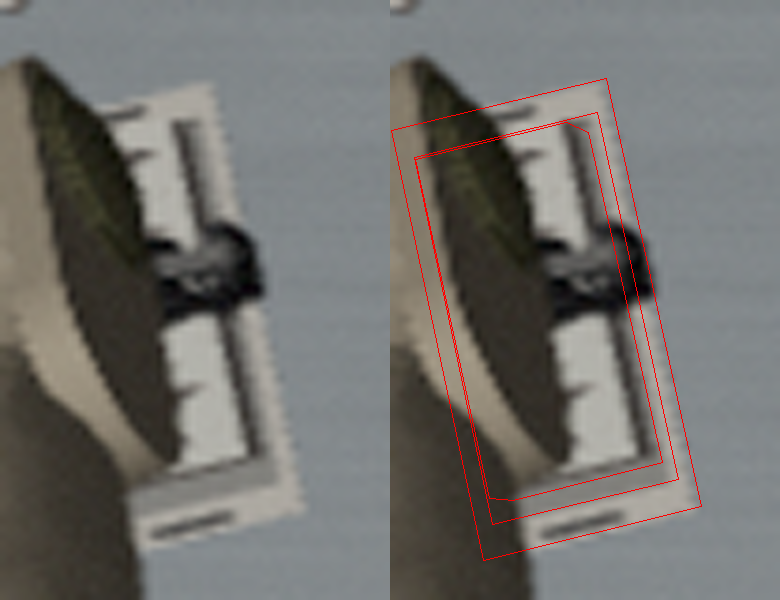

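Request:
jog_arm([
  {"offset":[0,0.001,0.002],"yaw":0},
  {"offset":[0,0.003,0.0035],"yaw":0},
  {"offset":[0,0.005,0.0035],"yaw":0},
  {"offset":[0,0.006,0.0035],"yaw":0},
  {"offset":[0,0.0065,0.0035],"yaw":0},
  {"offset":[0,0.0065,0.0035],"yaw":0},
])

```text
time_s: 32.93
eef_pos: [422.7, 344.0, 26.5]
ee_rot: [0.436, -0.426, -0.557, 0.564]
force: [1.1, -0.1, -1.8]
grip_width: 0.756
```

Request:
jog_arm([
  {"offset":[0,0.0007,0],"yaw":0},
  {"offset":[0,0.0014,0],"yaw":0},
  {"offset":[0,0.0014,0],"yaw":0},
])

```text
time_s: 33.18
eef_pos: [422.7, 344.1, 25.3]
ee_rot: [0.436, -0.426, -0.557, 0.564]
force: [-1.6, -0.2, 0.5]
grip_width: 0.757
```

Request:
jog_arm([
  {"offset":[0,0.0005,0],"yaw":0},
  {"offset":[0,0.001,0],"yaw":0},
  {"offset":[0,0.001,0],"yaw":0},
])

```text
time_s: 33.43
eef_pos: [422.8, 344.1, 25.2]
ee_rot: [0.436, -0.427, -0.557, 0.564]
force: [-3.8, -1.6, 9.8]
grip_width: 0.759
```

```bash
python3 - <<'E'
from h import *
plan(425,345,25.1,np.pi/2+.26)
two('c26',(170,160,240,250),(240,100,320,180))
E
```

```text
t 33.43 pos [422.8 344.1  25.2] th 1.83 tilt [ 0.004 -1.     0.016] F [-3.8 -1.6  9.8] gw 0.759 q6 [ 0.47  0.64  1.65  0.01  0.87 -1.37]
OFFSET [0.0003, 0.0001, -0.0024] YAW -0.0 dist 0.002
```

View pics/c26.png

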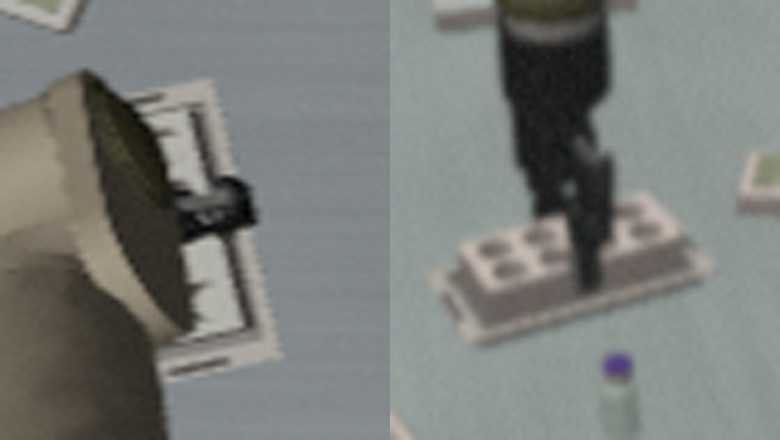

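Request:
jog_arm([
  {"offset":[0,0,0],"yaw":0},
  {"offset":[0,0,0],"yaw":0},
  {"offset":[0,0,0],"yaw":0},
  {"offset":[0,0,0],"yaw":0},
  {"offset":[0,0,0],"yaw":0},
], fingers=0.082)

```text
time_s: 33.95
eef_pos: [422.7, 344.1, 25.1]
ee_rot: [0.436, -0.427, -0.557, 0.564]
force: [-0.1, -0.0, 1.0]
grip_width: 0.957
```

Request:
jog_arm([
  {"offset":[0,-0.008,0],"yaw":0},
  {"offset":[0,-0.02,0],"yaw":0},
  {"offset":[0,-0.05,0],"yaw":0},
  {"offset":[0,-0.085,0],"yaw":0},
  {"offset":[0,-0.12,0],"yaw":0},
  {"offset":[0.0,-0.155,0],"yaw":0},
  {"offset":[0.02,-0.18,0.03],"yaw":0},
  {"offset":[0.05,-0.18,0.06],"yaw":0},
  {"offset":[0.08,-0.18,0.09],"yaw":0},
  {"offset":[0.11,-0.18,0.12],"yaw":0},
  {"offset":[0.14,-0.18,0.15],"yaw":0},
  {"offset":[0.17,-0.18,0.18],"yaw":0},
])

```text
time_s: 34.95
eef_pos: [211.1, 460.0, 209.3]
ee_rot: [0.436, -0.427, -0.557, 0.564]
force: [0.8, -0.2, -0.4]
grip_width: 0.959
```

```bash
python3 - <<'E'
from h import *
plan(160,500,248,1.26)
a,b=two('c27',(160,85,480,275),(230,90,430,350))
for k in Z0: Z0[k]=2
for c,d in(('top',a),('side',b)):
    locate(d,c,['rack_s','rack_m','rack_l','rack_xl'],'r')
    locate(d,c,['tray_s','tray_m','tray_l','tray_xl'],'t')
    for r in ctrl.boxes_of(c,'vial_left'): print(c,np.round(r['box']),round(r['score'],2))
E
```

```text
t 34.95 pos [211.1 460.  209.3] th 1.83 tilt [ 0.004 -1.     0.015] F [ 0.8 -0.2 -0.4] gw 0.959 q6 [ 0.9   0.31  1.61  0.01  1.23 -0.93]
OFFSET [0.0519, -0.0378, 0.0397] YAW 0.57 dist 0.076
top rack_s [367. 145. 380. 168.] sc 0.47 err 0.114 [ 5.95909e+02 -2.10090e+02 -1.33000e-01]
top rack_m [411. 197. 432. 228.] sc 0.97 err 0.052 [ 4.19886e+02 -3.72581e+02  2.60000e-02]
top rack_l [300. 168. 324. 207.] sc 0.89 err 0.086 [ 4.96616e+02 -1.51250e+01 -2.17000e-01]
top rack_xl [185. 181. 217. 229.] sc 0.77 err 0.042 [4.24412e+02 3.45376e+02 2.69000e-01]
top tray_s [361. 136. 384. 177.] sc 0.87 err 0.107 [ 5.96560e+02 -2.08292e+02 -1.66000e-01]
top tray_s [443. 108. 463. 142.] sc 0.86 err 0.08 [ 7.07235e+02 -4.69728e+02 -2.00000e-01]
top tray_s [406. 258. 430. 294.] sc 0.61 err 0.087 [ 2.17830e+02 -3.59886e+02  8.00000e-02]
top tray_l [293. 158. 329. 211.] sc 0.82 err 0.039 [ 4.95266e+02 -1.36740e+01 -2.50000e-01]
top tray_xl [182. 174. 219. 240.] sc 0.7 err 0.067 [4.23913e+02 3.48617e+02 2.50000e-01]
top [181. 178. 220. 239.] 0.39
side rack_s [360. 240. 388. 252.] sc 0.9 err 0.038 [ 6.00
[... 379 characters left out ...]
40e+02 2.35000e-01]
side tray_s [435. 309. 499. 338.] sc 0.95 err 0.059 [ 7.11878e+02 -4.73738e+02 -2.01000e-01]
side tray_s [197. 301. 253. 342.] sc 0.92 err 0.125 [ 2.20857e+02 -3.60684e+02  8.90000e-02]
side tray_s [356. 240. 396. 257.] sc 0.82 err 0.105 [ 5.99136e+02 -2.10432e+02 -2.23000e-01]
side tray_m [287. 291. 350. 330.] sc 0.95 err 0.053 [ 4.23169e+02 -3.73291e+02  3.20000e-02]
side tray_l [290. 198. 345. 220.] sc 0.87 err 0.092 [ 4.9910e+02 -1.8155e+01 -2.6200e-01]
side tray_xl [250. 136. 309. 164.] sc 0.83 err 0.136 [4.29283e+02 3.33625e+02 2.24000e-01]
side [291. 291. 352. 330.] 0.72
side [285. 165. 287. 179.] 0.63
side [255. 137. 300. 161.] 0.33
side [363. 240. 388. 253.] 0.29
```

View pics/c27.png

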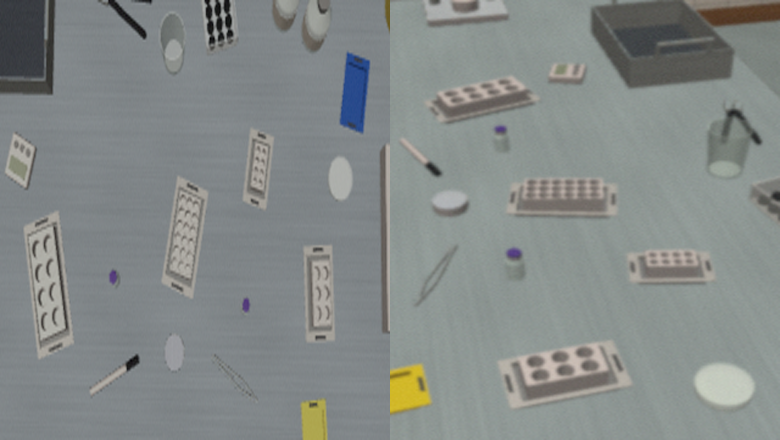

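```bash
python3 - <<'E'
import cv2,numpy as np
t=cv2.imread('pics/c27_t.png');s=cv2.imread('pics/c27_s.png')
f=lambda i,b:cv2.resize(i[b[1]:b[3],b[0]:b[2]],(390,290),interpolation=2)
cv2.imwrite('pics/c28.png',np.vstack([np.hstack([f(t,(165,165,237,245)),f(s,(243,125,315,175))]),np.hstack([f(t,(276,148,348,222)),f(s,(280,185,352,235))])]))
E
```

```text
(no output)
```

View pics/c28.png

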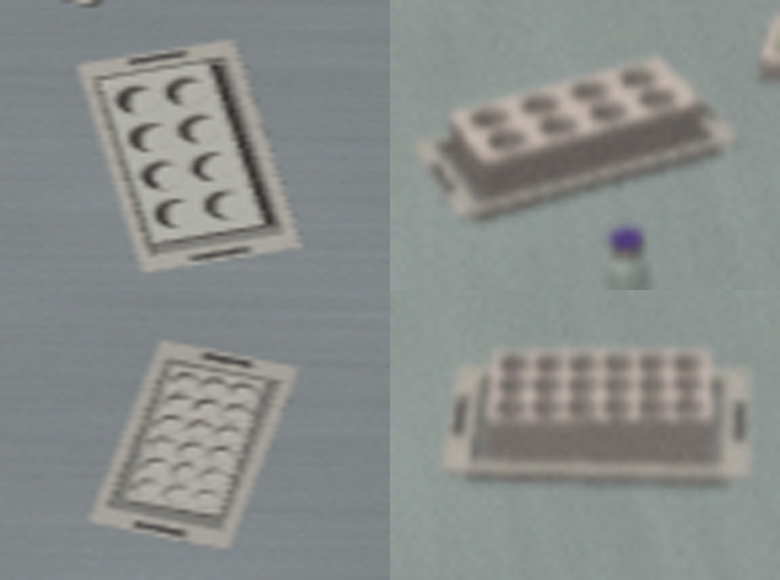

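```bash
python3 -c "
from h import *
print(ctrl.finish_job()); s=ctrl.sense(); print(s['time_s'],s['force'])"
```

```text
the job is handed in; nothing more can be done
None
the job is handed in; nothing more can be done
```

I took the stack apart and set all four racks in the spill trays of their own size, then handed the job in at about 35 s of the 131 s allowed. The arm was clear of everything by then. The hand-in gives no verdict, so the result rests on my own checks.

- **Placing:** Each rack touched the tray floor within about 0.2 mm of the height I had worked out. It pressed with 5–10 N and was then let go. The final close pictures of the large and largest racks, and the wide views of the other two, show every rack flat inside its tray walls.
- **Position:** For the small, medium and large racks, the centre fits from the two cameras agree with the trays to about 1–6 mm. For the small rack, the top camera's angle fit was noisy, about 0.1 rad off the angle I set it at. The side camera agreed with that angle.
- **Disagreement:** For the largest rack, the side-camera fit put rack and tray about 19 mm apart in y, because the rack hides part of its tray. The top camera gave about 3 mm, and both close crops show the rack inside the walls, so I went by those.
- **Vials and look-alikes:** Both vials stand upright where they were in the final pictures. I judged this by eye because the network was unreliable on them at the end. I did not go near the blue and yellow trays.

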